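# Hold a printed bracket in the bench press with its coaxial coarse and fine drive

## Task

Hold the orange printed bracket down under the small bench press. First turn the large outer ring clockwise until the red pressing pad is a few millimetres above the bracket without touching it, then turn the small blue inner knob clockwise until you feel the pad bear on the bracket and it is snug, about 30 N and never as much as 60 N or the print cracks. Do not press the bracket with the outer ring, then let go of the press, and leave the bracket in its place and the other things alone.

Things in the scene. Friction and masses are not known exactly. Their poses are not given: they have to be found in the camera images.
- press: Fixed bench press. Grey base 200 x 120 x 15 mm (x -65 to +135); aluminium anvil, top 30 mm above the table; black column and, over the anvil, a black arm 50 mm wide (x -30 to +122), its top 155 mm above the table, with only the neck and the two knobs above it. Origin on the table on the vertical axis of both knobs and the spindle; z up, column towards +x.
- ring_mid (a point): Centre of the outer aluminium ring (coarse drive), on the knobs' axis, half-way up it: a plain round disc 56 mm in diameter and 16 mm high that stays at one height. Beneath it a neck 32 mm in diameter and 28 mm high stands on the arm.
- knob_mid (a point): Centre of the blue inner knob (fine drive), half-way up: a plain round knob 26 mm in diameter and 16 mm high on a 16 mm shaft, above the ring on the same axis. It rides on the carriage: its underside is 16.5 mm above the ring's top at coarse = 0 and sinks 10 mm for each rad of the ring (1.5 mm at the end); its own turning does not lower it.
- coarse (a joint): Turn of the outer ring, rad, 0 to 1.5, grows clockwise seen from above; 1 rad lowers carriage, blue knob, spindle and pad together by 10 mm. It takes about 0.5 N m to turn (dry friction), plus 0.010 N m for each N on the pad, and stays where it is left. Starts at 0 to 0.3.
- fine (a joint): Turn of the blue knob, rad, 0 to 4.6, clockwise from above; 1 rad lowers spindle and pad 4 mm. Dry friction 0.17 N m; each N on the pad adds 0.004 N m. Paused, friction may hold either way, so judge by the rise over free turning (about 0.12 N m at 30 N). The pad is sprung, 12 N per mm: from first touch the force grows about 48 N per rad. It stays as left up to about 40 N. Starts at 0 to 0.4.
- carriage: The dark steel sleeve (26 mm diameter) under the arm, lowered by the ring; it carries the spindle, the nose, the pad and, above the arm, the blue knob. Origin on the axis, 15 mm above the sleeve's lower end.
- spindle_end (a point): Centre of the lower end face of the bright steel spindle (16 mm diameter), which slides out of the sleeve. Below it hang the brass nose and the red pad (20 mm diameter, 5 mm thick). The nose is screwed in by hand, so the underside of the pad lies anywhere from 9 to 15 mm below this point; it is not measured.
- bracket: The loose orange printed bracket on the anvil: foot 56 x 44 x 12 mm, above it a block 34 x 34 mm up to 35 mm. Origin: centre of its underside, z up. 80 g.
- bracket_top (a point): Centre of the flat top face (34 x 34 mm) of the orange bracket, which the pad presses.
- bottle: Bystander: clear plastic bottle, 60 mm diameter, 150 mm high; origin at the centre of its underside.
- jar: Bystander: small amber jar, 44 mm diameter, 55 mm high; origin at the centre of its underside.
- spare: Bystander: spare grey bracket of the same shape as the orange one; origin at the centre of its underside.
- pliers: Bystander: pliers with blue handles, about 140 x 65 x 12 mm, lying flat; origin under the joint.
- clip: Bystander: black spring clip, about 40 x 30 x 14 mm, beside the press; origin at the centre of its underside.
- spare_nose: Bystander: spare brass nose on a red pad, 20 mm diameter, 26 mm high, beside the press; origin at the centre of its underside.
Not all that is in view belongs to the job. There is more than one size of the press; the one meant has the size given above.

How it is judged:
By the outcome, as a careful person would: the job done as asked, in the order asked, and still so for the second after the job is handed in, with the robot touching nothing.
It also fails if it takes over 69 s, if anything falls off the work surface, if the arm or the gripper's body presses on something with over 40 N, if the wrist force passes 120 N, or if a joint passes its speed limit or range.

## Robot

A 6-joint arm with a two-finger parallel gripper is mounted at the origin on the work surface. World frame = base frame: x ahead of the robot, y to its left, z up, the work surface at z = 0. Lengths are in m, angles in rad, forces in N, time in s.
With the tool pointing down it reaches from about 0.3 to 0.875 m from the base axis. Payload 6.4 kg.
Tool frame: the origin (TCP) lies between the finger pads; the fingertips stand tip_extent ahead of it and the grasp point (between the pads) lies 5 mm behind it (tip_extent is the distance from the TCP to the fingertips, in m); z points along the fingers, y is the direction in which the jaws open and shut (so a half turn about z gives the same grasp; the last joint's range is limited). The gripper opens to 85 mm and grips with 20 to 120 N. Pads are 22 mm wide; open, the fingers measure 114 mm over their backs; the gripper's body (76 mm by 85 mm) begins 54 mm behind the grasp point. The pads swing forward as they close: fully open they stand 13 mm farther back than shut.
Start: joints at [-1.355, 0.181, 1.607, -0, 1.354, -0.206], TCP at [0.235, -0.525, 0.211] pointing down, gripper open.
Joint ranges: [-2.99, 2.99], [-0.89, 2.07], [0.3, 2.58], [-1.14, 4.28], [0, 2.63], [-3.12, 3.12]. Speed limits (rad/s): [2.57, 2.57, 3.01, 3.14, 3.14, 3.14].

## Interface

Orientations are given as a unit quaternion [w, x, y, z].
In Python, from bench import * gives the robot as it stands.
- The arm moves only by the shell command python3 -m jog 'ROWS'. ROWS is JSON, a list of rows, each a list of 3 entries, a list of its own where there are three numbers: the shift along the tool's x, y, z in mm, then the turn, a rotation vector about the tool's x, y, z in rad, then the opening, from 0 (shut) to 1 (fully open). A call has 1 to 20 rows; each row is the pose to reach, as a shift and turn from the pose measured when the call began, along the tool's axes at that moment; what a row does not reach only later rows make up. A row lasts 1/12 s, in which the tool goes at most 41.7 mm and 7.16 degrees, less where a joint would pass 70% of its speed; a pose out of reach is approached as far as the arm can. A call with a gripper value outside its range is refused whole. The fingers move at their own pace and stop on an object; the grip force is fixed at half the most. Time passes only in rows, so rows that repeat a pose let the fingers close. It gives the time, the measured TCP pose, the force and the opening at its end, in the units of the state.
- get_obs(): the state, without advancing time (a new reading comes with each control period).
- camera(name): name is "scene" or "top"; returns (picture, depth): 480x640x3 uint8, red, green, blue; 480x640 float32, m along the optical axis (not along the pixel's ray), 0 where there is no reading.
- get_calibration(name): a dict with "fx", "fy", "cx", "cy" (pixels), "world_from_camera" (4x4, takes a point from camera to world coordinates). Camera axes: x right, y down, z forward; pixel columns grow to the right and rows downward; lengths in m; the calibration is good to about 2 mm. A picture is of the moment at which its call begins. get_calibration takes no time and is no camera call.
- hand_in(): hands the job in, once; it reports no verdict.
The state is a dict: "time_s": time; "q": joint angles; "dq": joint speeds; "joint_efforts": joint torques, N m; "eef_pos": TCP position; "eef_rot": TCP orientation; "wrist_force": force on the tool from outside, world axes, zero at the start; "torque": the same for the moment, N m; "opening": opening from 0.0 (shut) to 1.0 (fully open).
Only numpy, scipy, OpenCV 4.12 (cv2) and the standard library are available. Lean on these libraries where they do the work, as an engineer would, in place of code of your own. Each camera call takes 0.05 s, during which the arm holds its last target.

## Working session

There is one attempt and no reset: what is moved stays moved. The work goes in short steps, Python scripts to look and compute and a shell command to move; the robot and the scene stay as the last step left them, time stands still between calls to the robot, and variables do not carry over. Pictures are saved under pics/ and viewed, and the job is handed in when it is done.

```bash
ls; mkdir -p pics
python3 - <<'E'
from bench import *
import cv2,numpy as np
o=get_obs();print({k:np.round(v,4).tolist() for k,v in o.items()})
for n in("scene","top"):
    p,d=camera(n);cv2.imwrite(f"pics/{n}0.png",p[...,::-1]);np.save(f"{n}0_d.npy",d)
    c=get_calibration(n);print(n,c["fx"],c["cx"],c["cy"]);print(np.round(c["world_from_camera"],4))
E
```

```text
pics
{'time_s': 0.0, 'q': [-1.3553, 0.1815, 1.608, -0.0, 1.3538, -0.2063], 'dq': [0.0018, -0.0002, -0.0004, 0.0004, -0.0013, -0.0], 'joint_efforts': [-0.0014, -44.4873, -35.1343, -0.0003, 0.0091, 0.0], 'eef_pos': [0.2353, -0.524, 0.2102], 'eef_rot': [-0.0009, 0.9778, 0.2093, -0.0], 'wrist_force': [-0.389, 0.2807, 0.2819], 'torque': [-0.1009, 0.0326, -0.0137], 'opening': 0.9999}
scene 446.7600314982862 319.50748342755816 237.0198969402963
[[-0.7513  0.487  -0.4455  1.0443]
 [ 0.6599  0.5611 -0.4996  0.444 ]
 [ 0.0067 -0.6693 -0.7429  0.9497]
 [ 0.      0.      0.      1.    ]]
top 508.12230723664777 316.68482321792436 242.84624528173006
[[-0.0203 -0.9979  0.0622  0.4488]
 [-0.9997  0.0193 -0.0159 -0.1103]
 [ 0.0147 -0.0625 -0.9979  1.4751]
 [ 0.      0.      0.      1.    ]]
```

View pics/scene0.png

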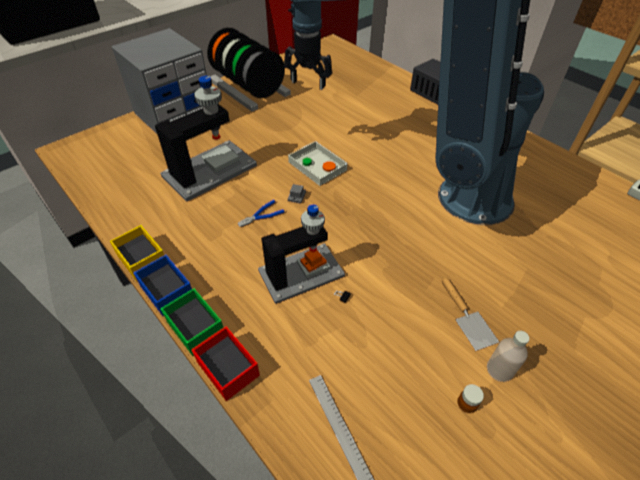

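View pics/top0.png

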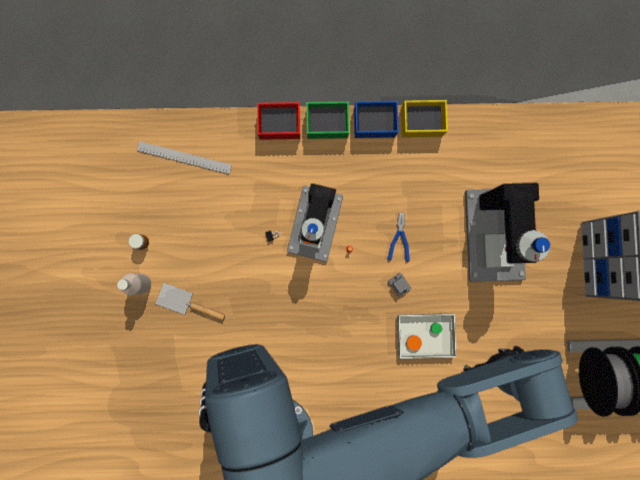

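Two presses: the small one at top (315,225) / scene (300,255), holding the orange bracket, and a larger one at top (505,235) / scene (205,145) with an empty anvil. The base should be 200x120 mm, so I'll confirm the size of the small one and enlarge it.

```bash
cat > h.py <<'E'
from bench import *
import cv2,numpy as np
def ray(n,u,v):
    c=get_calibration(n);T=np.array(c["world_from_camera"]);d=T[:3,:3]@np.array([(u-c["cx"])/c["fx"],(v-c["cy"])/c["fy"],1]);return T[:3,3],d
def onz(n,u,v,z):
    o,d=ray(n,u,v);return o+d*(z-o[2])/d[2]
def proj(n,P):
    c=get_calibration(n);T=np.linalg.inv(np.array(c["world_from_camera"]));p=T[:3,:3]@np.array(P)+T[:3,3];return c["fx"]*p[0]/p[2]+c["cx"],c["fy"]*p[1]/p[2]+c["cy"]
def crop(src,dst,x,y,w,h,s):
    im=cv2.imread(src)[y:y+h,x:x+w];cv2.imwrite(dst,cv2.resize(im,None,fx=s,fy=s,interpolation=cv2.INTER_CUBIC))
E
python3 - <<'E'
from h import *
crop("pics/scene0.png","pics/s0c.png",250,195,110,110,5)
crop("pics/top0.png","pics/t0c.png",260,170,110,110,5)
for n in("scene","top"):
    im=cv2.imread(f"pics/{n}0.png");hsv=cv2.cvtColor(im,cv2.COLOR_BGR2HSV)
    x,y,w,h=(250,195,110,110) if n=="scene" else (260,170,110,110)
    s=hsv[y:y+h,x:x+w]
    for nm,lo,hi in(("blue",(105,120,50),(125,255,255)),("orange",(3,150,80),(12,255,255))):
        m=cv2.inRange(s,lo,hi);k,l,st,ce=cv2.connectedComponentsWithStats(m)
        for i in range(1,k):
            if st[i,4]>8: print(n,nm,st[i]+[x,y,0,0,0],ce[i]+[x,y])
E
```

```text
scene blue [254 200  30  19 149] [266.61073826 211.47651007]
scene blue [308 205  10  11  78] [311.97435897 209.6025641 ]
scene orange [301 247  26  25 326] [313.28220859 259.73006135]
top blue [308 224  10  10  66] [312.46969697 227.74242424]
top orange [304 241  10   3  12] [308.08333333 242.41666667]
top orange [346 245   7   8  31] [348.90322581 248.64516129]
```

View pics/s0c.png

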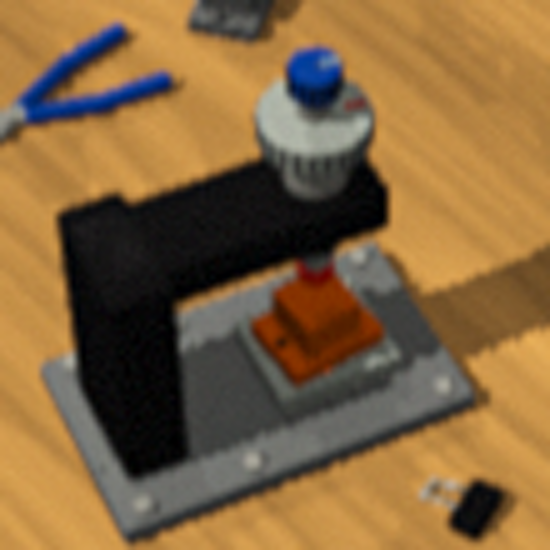

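View pics/t0c.png

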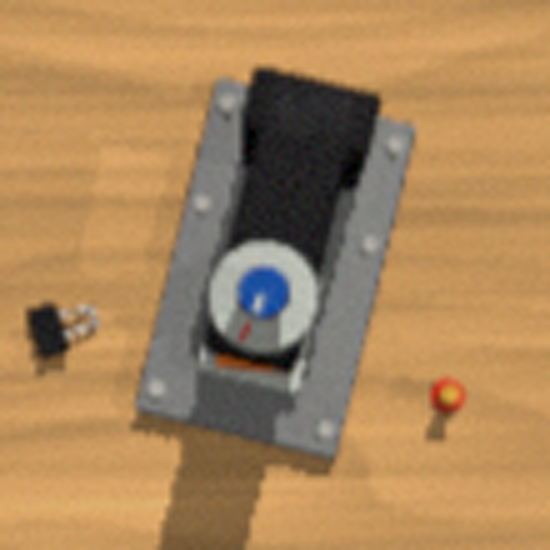

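Run:
```python
from h import *
C=[(222,78),(415,122),(335,458),(138,408)]
P=[onz("top",260+(u+.5)/5-.5,170+(v+.5)/5-.5,.015) for u,v in C]
print("corners",np.round(P,4).tolist())
print("sides",[round(float(np.linalg.norm(P[i]-P[(i+1)%4])),4) for i in range(4)])
ax=(P[0]+P[1])/2-(P[2]+P[3])/2; ax/=np.linalg.norm(ax[:2]); print("yaw",np.arctan2(ax[1],ax[0]))
far=(P[0]+P[1])/2; near=(P[2]+P[3])/2
print("axis from base",(far-ax*.135)[:2],(near+ax*.065)[:2])
# knob two-view triangulation
a,da=ray("scene",311.97,209.6);b,db=ray("top",312.47,227.74)
t=np.linalg.lstsq(np.c_[da,-db],b-a,rcond=None)[0];print("knob tri",a+da*t[0],b+db*t[1])
# ring in top: fit light-grey circle
im=cv2.imread("pics/top0.png");hsv=cv2.cvtColor(im,cv2.COLOR_BGR2HSV)
m=cv2.inRange(hsv,(0,0,140),(180,70,255));m[:, :295]=0;m[:,330:]=0;m[:215]=0;m[242:]=0
k=cv2.findContours(m,cv2.RETR_EXTERNAL,cv2.CHAIN_APPROX_NONE)[0];k=max(k,key=cv2.contourArea)
print("ring top",cv2.fitEllipse(k),cv2.minEnclosingCircle(k))
im=cv2.imread("pics/scene0.png");
cv2.imwrite("pics/pad.png",cv2.resize(im[228:288,285:345],None,fx=10,fy=10,interpolation=cv2.INTER_NEAREST))
for r in range(240,262): print(r,[tuple(int(q) for q in im[r,c][::-1]) for c in range(310,317)])
```

```text
corners [[0.708, -0.1002, 0.015], [0.6803, -0.2116, 0.015], [0.4865, -0.161, 0.015], [0.5175, -0.0483, 0.015]]
sides [0.1148, 0.2003, 0.1168, 0.1975]
yaw -0.2604643573892226
axis from base [ 0.56367314 -0.12110063] [ 0.5647707  -0.12139315]
knob tri [ 0.56490298 -0.12088586  0.2223087 ] [ 0.56459205 -0.12058177  0.22227747]
ring top ((312.3070983886719, 228.48434448242188), (18.761323928833008, 19.81126594543457), 98.94696044921875) ((312.3232421875, 228.757568359375), 10.820552825927734)
240 [(7, 11, 10), (0, 0, 0), (4, 6, 4), (4, 8, 7), (7, 5, 7), (9, 9, 10), (5, 7, 8)]
241 [(4, 7, 3), (9, 8, 8), (12, 11, 12), (3, 0, 2), (5, 7, 9), (9, 8, 8), (6, 7, 9)]
242 [(7, 5, 9), (4, 5, 2), (9, 7, 8), (9, 8, 9), (3, 5, 7), (2, 4, 4), (0, 2, 0)]
243 [(0, 1, 0), (6, 9, 8), (8, 9, 11), (3, 7, 7), (3, 3, 4), (3, 7, 4), (9, 7, 8)]
244 [(3, 4, 6), (6, 8, 8), (0, 0, 0), (8, 5, 8), (1, 2, 0), (4, 6, 2), (35, 27, 19)]
245 [(9, 10, 10), (8, 11, 10), (14, 11, 12), (15, 17, 11), (18, 20, 19), (21, 20, 20), (65, 51, 41)]
246 [(27, 14, 15), (27, 26, 27), (30, 32, 31), (34, 35, 33), (40, 42, 39), (50, 44, 4
[... 848 characters left out ...]
 50, 0), (135, 50, 0), (131, 48, 0), (132, 50, 0), (131, 50, 0), (132, 50, 0), (130, 47, 0)]
256 [(132, 50, 0), (133, 48, 0), (131, 47, 0), (132, 51, 0), (130, 50, 0), (124, 47, 0), (122, 44, 0)]
257 [(135, 50, 0), (131, 51, 0), (131, 50, 0), (124, 48, 0), (124, 47, 0), (116, 43, 0), (116, 44, 0)]
258 [(129, 50, 0), (135, 53, 0), (129, 49, 0), (120, 46, 0), (116, 45, 0), (114, 43, 0), (104, 38, 0)]
259 [(115, 44, 0), (130, 48, 0), (131, 50, 0), (119, 46, 0), (111, 42, 0), (104, 39, 0), (91, 35, 0)]
260 [(94, 35, 0), (116, 41, 0), (123, 48, 0), (110, 40, 0), (101, 40, 0), (92, 36, 0), (88, 33, 0)]
261 [(74, 29, 0), (98, 38, 0), (101, 37, 0), (94, 36, 0), (85, 32, 0), (86, 33, 0), (86, 35, 0)]
```

View pics/pad.png

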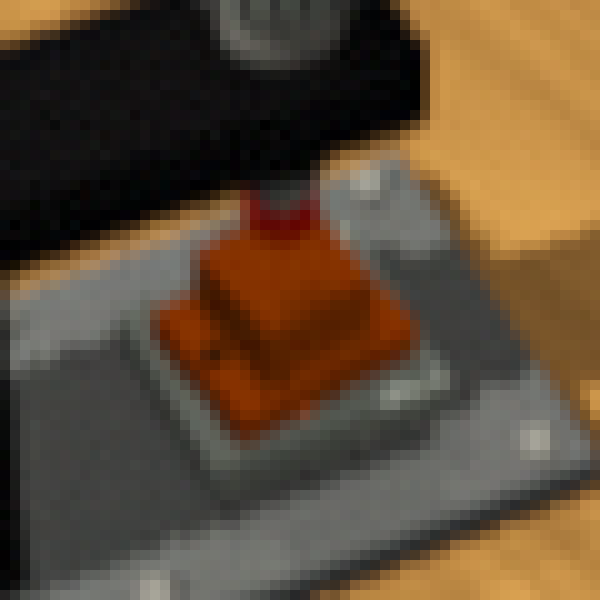

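Run:
```python
from h import *
A=np.array([.5643,-.121]);u=np.array([.648,.762])
for g in range(0,16,2): print("gap",g,np.round(proj("scene",[*(A+.01*u),.065+g/1e3]),2))
R=lambda a:np.array([[np.cos(a),-np.sin(a)],[np.sin(a),np.cos(a)]])
S=cv2.resize(cv2.imread("pics/scene0.png")[190:310,255:355],None,fx=6,fy=6,interpolation=cv2.INTER_CUBIC)
def dr(p,c):
    x,y=proj("scene",p);cv2.circle(S,(int((x-255+.5)*6),int((y-190+.5)*6)),2,c,-1)
for s in((1,1),(1,-1),(-1,-1),(-1,1)):
    dr([*(A+R(-.26)@(np.array(s)*.017)),.065],(0,255,0))
    dr([*(A+R(-.26)@(np.array(s)*[.028,.022])),.042],(255,255,0))
    b=[.135 if s[0]>0 else -.065,.06*s[1]];dr([*(A+R(-.26)@b),.015],(255,0,255))
for t in np.arange(0,6.28,.2):
    e=np.array([np.cos(t),np.sin(t)]);dr([*(A+.028*e),.199],(0,0,255));dr([*(A+.028*e),.183],(0,120,255))
    dr([*(A+.013*e),.2315-.000],(0,255,255))
cv2.imwrite("pics/ov.png",S)
```

```text
gap 0 [312.5  256.02]
gap 2 [312.49 255.52]
gap 4 [312.49 255.02]
gap 6 [312.48 254.52]
gap 8 [312.48 254.02]
gap 10 [312.48 253.52]
gap 12 [312.47 253.01]
gap 14 [312.47 252.51]
```

View pics/ov.png

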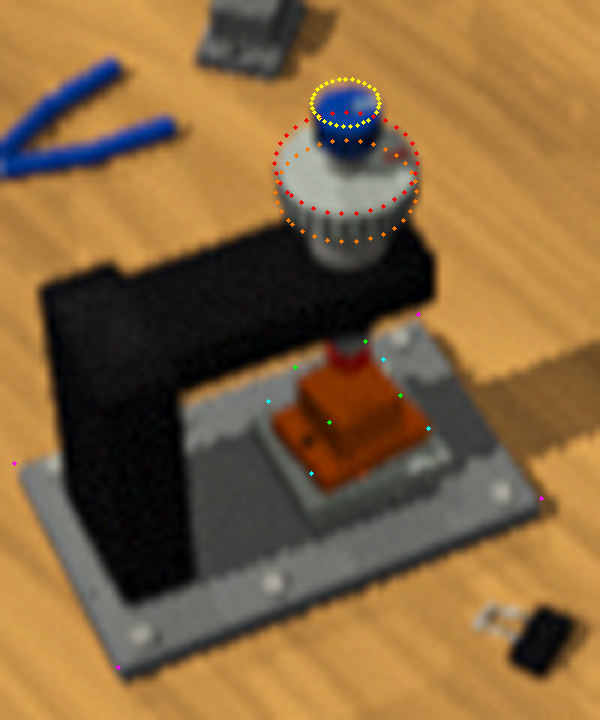

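Run:
```python
from h import *
import time
# average several frames for noise (0.05 s each)
acc=sum(camera("scene")[0].astype(np.float32) for _ in range(6))/6
np.save("avg0.npy",acc)
im=np.clip(acc*1.6,0,255).astype(np.uint8)[...,::-1]
for nm,(x,y,w,h) in {"a":(252,225,50,80-6),"b":(295,225,60,70),"c":(290,198,45,60)}.items():
    s=10 if nm!="a" else 8
    S=cv2.resize(im[y:y+h,x:x+w],None,fx=s,fy=s,interpolation=cv2.INTER_CUBIC if nm!='b' else cv2.INTER_LINEAR)
    cv2.putText(S,f"{x},{y} x{s}",(5,15),0,.5,(255,255,255),1)
    if S.shape[0]>600:S=S[:600]
    cv2.imwrite(f"pics/z{nm}.png",S)
```

```text
(no output)
```

View pics/za.png

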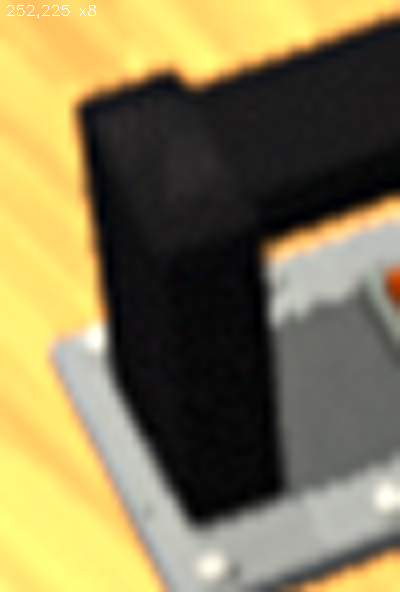

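View pics/zb.png

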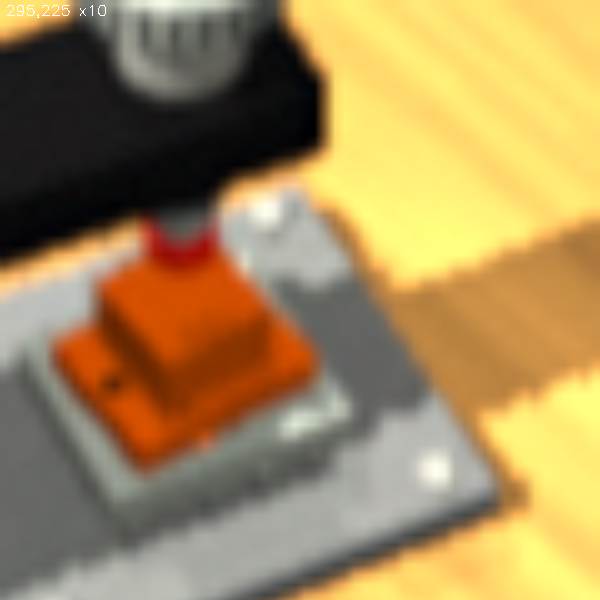

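View pics/zc.png

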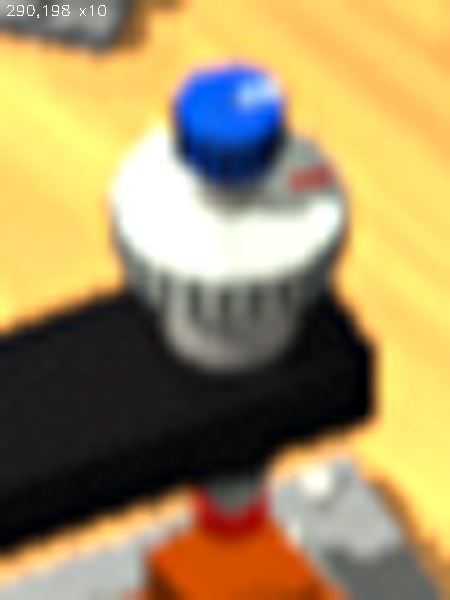

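```bash
cat > pnp.py <<'E'
from h import *
c=get_calibration("scene");K=np.array([[c["fx"],0,c["cx"]],[0,c["fy"],c["cy"]],[0,0,1.]])
T=np.array(c["world_from_camera"]);a=-.26;Tp=np.eye(4);Tp[:2,:2]=[[np.cos(a),-np.sin(a)],[np.sin(a),np.cos(a)]];Tp[:2,3]=.5643,-.121
M=np.linalg.inv(T)@Tp
u=np.array([.43,.9])/np.hypot(.43,.9)
O=np.array([[135,60,15],[-65,60,15],[-65,-60,15],[135,-60,15],[-30,25,155],[16*u[0],16*u[1],155]],float)/1e3
I=np.array([[275.7,300.8],[344.2,273.7],[324.8,243.5],[258.,268.5],[326.7,232.2],[312.5,234.5]])
r,t=cv2.Rodrigues(M[:3,:3])[0],M[:3,3].copy().reshape(3,1)
ok,r,t=cv2.solvePnP(O,I,K,None,r,t,True,cv2.SOLVEPNP_ITERATIVE)
pp=lambda P:cv2.projectPoints(np.array(P,float).reshape(-1,3),r,t,K,None)[0].reshape(-1,2)
E
python3 - <<'E'
from pnp import *
print("resid",np.round(pp(O)-I,2).tolist())
print("prior resid",np.round(cv2.projectPoints(O,M[:3,:3],M[:3,3],K,None)[0].reshape(-1,2)-I,2).tolist())
for g in range(0,20,4): print(g,np.round(pp([.01*u[0],.01*u[1],.065+g/1e3]),2))
print("block",np.round(pp([[s*.017,q*.017,.065] for s,q in((1,1),(1,-1),(-1,-1),(-1,1))]),1).tolist())
print("ring L/R z.199", np.round(pp([0,0,.199]),2),"knob top c",np.round(pp([0,0,.2315]),2))
W=T@np.vstack([np.c_[cv2.Rodrigues(r)[0],t],[0,0,0,1]]);print(np.round(W,4))
E
```

```text
resid [[-0.36, 0.07], [0.46, -0.47], [-0.44, 0.37], [0.31, -0.18], [0.57, 0.21], [-0.55, 0.01]]
prior resid [[-1.41, -0.05], [0.57, -1.06], [-0.61, -1.63], [-1.08, -1.79], [1.25, -0.14], [-0.18, -0.39]]
0 [[312.63 256.85]]
4 [[312.6  255.83]]
8 [[312.57 254.81]]
12 [[312.54 253.79]]
16 [[312.51 252.76]]
block [[309.6, 260.6], [304.0, 251.9], [315.6, 247.6], [321.3, 256.1]]
ring L/R z.199 [[311.57 217.05]] knob top c [[311.28 207.07]]
[[ 0.9665  0.2566 -0.01    0.5571]
 [-0.2568  0.9659 -0.0332 -0.1275]
 [ 0.0012  0.0347  0.9994 -0.0178]
 [ 0.      0.      0.      1.    ]]
```

Run:
```python
from h import *
ds=[];ims=[]
for _ in range(6):
    p,d=camera("scene");ds.append(d);ims.append(p.astype(float))
D=np.stack(ds);np.save("davg0.npy",np.median(D,0));print("noise",np.std(D,0)[245:262,308:318].mean())
d=np.median(D,0);im=np.mean(ims,0)
c=get_calibration("scene");T=np.array(c["world_from_camera"])
for r in range(243,262):
    o=[]
    for q in range(309,318):
        v=d[r,q];P=T[:3,:3]@np.array([(q-c["cx"])/c["fx"]*v,(r-c["cy"])/c["fy"]*v,v])+T[:3,3];o.append("%5.1f"%(P[2]*1e3) if v else "  -  ")
    print(r,*o,"|",np.round(im[r,313]))
```

```text
noise 0.011959334
243 143.6 142.3 141.9 140.2 138.2 137.5 135.4 135.2 132.9 | [5. 4. 6.]
244 140.7 138.6 138.4 136.6 136.1 133.9 132.0 131.0 129.0 | [6. 6. 6.]
245 136.7 134.8 135.3 133.6 131.0 130.0 127.8 111.0   0.4 | [14. 14. 13.]
246 133.0 131.5 130.3 128.9 111.6 109.9 109.5   2.2  13.0 | [35. 37. 35.]
247 128.6  96.8  99.8 100.5 102.7 101.3  98.6  88.8  15.3 | [52. 54. 50.]
248  88.2  93.7  96.7  97.1  97.9  97.3  94.3  86.8  15.0 | [66. 53. 47.]
249  87.6  89.2  87.1  93.5  93.2  92.2  88.2  88.0  14.7 | [88. 35. 28.]
250  15.3  88.2  89.0  88.9  88.0  87.7  86.9  86.2  15.7 | [99. 10.  5.]
251  64.7  84.9  88.2  88.3  88.2  88.0  84.8  66.3  65.6 | [101.  16.   0.]
252  65.2  64.4  65.5  82.9  83.6  64.4  65.1  64.6  65.8 | [117.  37.   0.]
253  66.4  65.8  65.1  64.9  64.6  65.8  64.0  64.0  66.2 | [132.  50.   0.]
254  65.3  64.8  65.0  66.1  65.4  66.6  65.6  65.4  66.5 | [133.  50.   0.]
255  66.5  65.7  65.1  66.0  65.5  65.9  64.8  66.4  65.8 | [132.  50.   0.]
256  64.8  66.3  65.7  64.5  66.0  65.7  64.2  65.3  64.8 | [130.  50.   0.]
257  65.0  65.5  65.7  64.4  67.1  65.2  65.6  64.4  65.6 | [124.  46.   0.]
258  64.4  64.9  64.5  64.1  66.0  65.6  66.0  65.8  64.8 | [119.  44.   0.]
259  64.1  64.6  66.1  66.1  64.6  65.9  65.7  64.2  62.8 | [120.  46.   0.]
260  61.0  65.1  64.6  65.8  63.9  63.8  62.8  60.3  58.3 | [110.  42.   0.]
261  56.2  60.2  64.5  63.4  63.0  60.6  58.2  56.1  54.6 | [93. 34.  0.]
```

Run:
```python
from h import *
d=np.median(np.stack([camera("top")[1] for _ in range(6)]),0)
c=get_calibration("top");T=np.array(c["world_from_camera"])
def w(r,q):
    v=d[r,q];return T[:3,:3]@np.array([(q-c["cx"])/c["fx"]*v,(r-c["cy"])/c["fy"]*v,v])+T[:3,3]
for r in range(217,242,1): print(r,*["%4.0f"%(w(r,q)[2]*1e3) for q in range(300,326)])
pts=np.array([[*w(r,q),r,q] for r in range(217,242) for q in range(298,328)])
k=pts[(pts[:,2]>.212)];g=pts[(pts[:,2]>.19)&(pts[:,2]<.206)]
print("knob",k.mean(0),np.median(k[:,2]),len(k));print("ring",np.median(g[:,2]),(g[:,:2].max(0)+g[:,:2].min(0))/2,(g.max(0)-g.min(0))[:2])
a=pts[pts[:,2]>.19];print("all",a.mean(0),(a[:,:2].max(0)+a[:,:2].min(0))/2,len(a))
b=pts[(pts[:,2]>.145)&(pts[:,2]<.165)];print("arm",np.median(b[:,2]))
```

```text
217   13   14   15   12   15   16  153  154  152  152  156  153  156  155  155  153  152  155  154  152  153  152  154  155  152  154
218   15   14   12   14   12   14  157  152  153  196  198  197  197  199  198  153  153  155  156  155  154  155  154  154  154   13
219   17   13   15   14   16  150  154  199  201  198  197  198  198  200  199  199  198  197  155  152  154  153  155  152  154   15
220   15   16   13   16   16  150  198  199  197  201  197  198  199  197  198  200  197  197  198  153  152  153  155  153  151   13
221   16   14   15   14  196  199  198  200  199  197  197  198  199  198  198  199  198  197  199  199  198  155  152  153  150   14
222   18   14   19   13  199  196  199  199  198  197  198  197  197  198  197  197  201  197  199  199  197  154  155  153   15   14
223   16   14   13  195  198  198  198  199  197  199  226  228  229  226  230  199  199  199  198  198  199  198  154  152   12   17
224   14   13  196  198  200  198  199  198  199  229  228  228  228  228  228  228  225  199  196  198  199  199  199  151   14   15
225   12   12  199  198  199
[... 1875 characters left out ...]
3  152  155  187  185  199  197  197  196  197  199  197  192  155  154  155   29   30   16   16   16   13
240   25   30  126  139  147  152  154  151  154  152  154  155  155  151  154  156  154  154  155  151   31   15   14   13   13   17
241   27   26   28   41   40   41  130  137  149  152  152  152  154  155  155  154  154  154  156  149   28   13   16   15   13   15
knob [ 5.64229478e-01 -1.20012439e-01  2.27670682e-01  2.27688889e+02
  3.12255556e+02] 0.2280290248798953 90
ring 0.19807241100747175 [ 0.56510791 -0.11959572] [0.05370884 0.05561675]
all [ 5.63864335e-01 -1.19608624e-01  2.04813211e-01  2.28675258e+02
  3.12043814e+02] [ 0.56510791 -0.11959572] 388
arm 0.15360192583361798
```

```bash
cat > go.py <<'E'
from h import *
from scipy.spatial.transform import Rotation as R
def rel(target,yaw=None):
    o=get_obs();w,x,y,z=o["eef_rot"];r=R.from_quat([x,y,z,w]);m=r.as_matrix()
    print("t",round(o["time_s"],2),"tcp",np.round(o["eef_pos"],4),"toolx yaw",round(float(np.arctan2(m[1,0],m[0,0])),3),"tilt z",np.round(m[:,2],3),"q",np.round(o["q"],3),"open",round(o["opening"],3))
    print("F",np.round(o["wrist_force"],2),"M",np.round(o["torque"],3))
    print("shift mm",np.round(m.T@(np.array(target)-o["eef_pos"])*1e3,1))
    if yaw is not None:
        c,s=np.cos(yaw),np.sin(yaw);d=np.array([[c,s,0],[s,-c,0],[0,0,-1]]);print("turn",np.round((r.inv()*R.from_matrix(d)).as_rotvec(),4))
E
python3 -c "
from go import *
rel([.5645,-.1202,.32],1.82)"
```

```text
t 1.0 tcp [ 0.2354 -0.5246  0.2111] toolx yaw 0.422 tilt z [-0. -0. -1.] q [-1.355  0.181  1.607 -0.     1.354 -0.206] open 0.997
F [-0.32  0.18  0.44] M [-0.032 -0.023 -0.016]
shift mm [ 465.8 -234.2 -108.9]
turn [-0.      0.     -1.3982]
```

```bash
python3 -m jog '[[[0,0,-40],[0,0,0],1],[[0,0,-80],[0,0,-0.1],1],[[0,0,-109],[0,0,-0.2],1],[[466,-234,-109],[0,0,-1.4],1],[[466,-234,-109],[0,0,-1.4],1],[[466,-234,-109],[0,0,-1.4],1],[[466,-234,-109],[0,0,-1.4],1],[[466,-234,-109],[0,0,-1.4],1],[[466,-234,-109],[0,0,-1.4],1],[[466,-234,-109],[0,0,-1.4],1],[[466,-234,-109],[0,0,-1.4],1],[[466,-234,-109],[0,0,-1.4],1],[[466,-234,-109],[0,0,-1.4],1],[[466,-234,-109],[0,0,-1.4],1],[[466,-234,-109],[0,0,-1.4],1],[[466,-234,-109],[0,0,-1.4],1],[[466,-234,-109],[0,0,-1.4],1],[[466,-234,-109],[0,0,-1.4],1]]'
python3 - <<'E'
from go import *
rel([.5645,-.1202,.29],1.82)
for n in("scene","top"):
    p,d=camera(n);cv2.imwrite(f"pics/{n}1.png",p[...,::-1])
crop("pics/scene1.png","pics/s1c.png",240,150,130,130,4);crop("pics/top1.png","pics/t1c.png",250,160,130,130,4)
E
```

```text
time_s: 2.5
eef_pos: [0.5651, -0.1193, 0.3198]
eef_rot: [-0.0, 0.612, 0.791, -0.0]
wrist_force: [0.0, -0.1, -0.5]
opening: 1.0
t 2.5 tcp [ 0.5651 -0.1193  0.3198] toolx yaw 1.825 tilt z [-0.001 -0.    -1.   ] q [-0.413  0.119  1.46  -0.     1.563 -0.667] open 1.0
F [ 0.01 -0.07 -0.52] M [0.009 0.062 0.017]
shift mm [-0.7 -0.7 29.8]
turn [-0.0007 -0.      0.0046]
```

View pics/s1c.png

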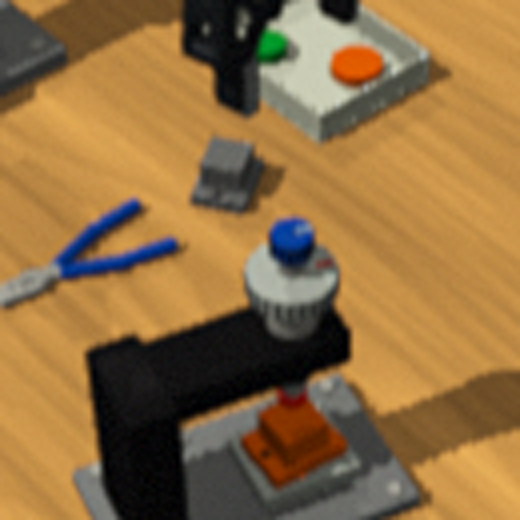

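View pics/t1c.png

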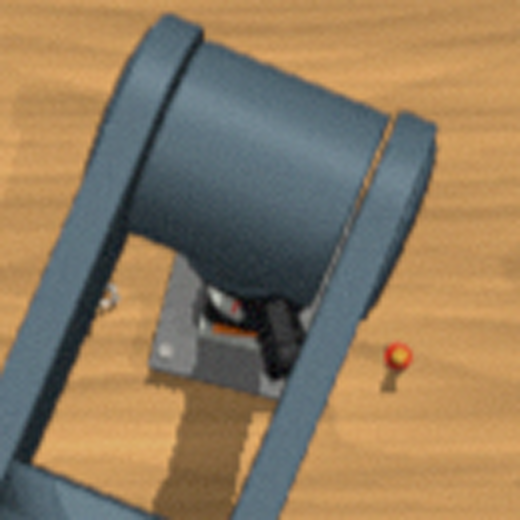

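Run:
```python
from go import *
p,d=camera("scene")
c=get_calibration("scene");T=np.array(c["world_from_camera"])
yy,xx=np.mgrid[130:200,270:350];v=d[130:200,270:350]
P=np.stack([(xx-c["cx"])/c["fx"]*v,(yy-c["cy"])/c["fy"]*v,v],-1)@T[:3,:3].T+T[:3,3]
near=(v>0)&(np.hypot(P[...,0]-.565,P[...,1]+.12)<.09)&(P[...,2]>.25)
for r in range(130,200,2):
    k=near[r-130]
    if k.any(): print(r,xx[r-130][k].min(),xx[r-130][k].max(),"zmin",round(P[r-130][k][:,2].min(),4),"xy",np.round(P[r-130][k][P[r-130][k][:,2].argmin(),:2],3))
cv2.imwrite("pics/s2.png",cv2.resize(p[125:245,260:360,::-1],None,fx=5,fy=5,interpolation=cv2.INTER_CUBIC))
```

```text
130 297 336 zmin 0.4066 xy [ 0.494 -0.125]
132 296 335 zmin 0.4028 xy [ 0.503 -0.13 ]
134 296 331 zmin 0.3987 xy [ 0.504 -0.129]
136 287 331 zmin 0.3977 xy [ 0.522 -0.137]
138 286 331 zmin 0.3908 xy [ 0.522 -0.14 ]
140 286 329 zmin 0.3883 xy [ 0.526 -0.139]
142 286 329 zmin 0.3831 xy [ 0.527 -0.141]
144 285 329 zmin 0.3783 xy [ 0.526 -0.139]
146 285 329 zmin 0.3719 xy [ 0.526 -0.142]
148 285 329 zmin 0.3671 xy [ 0.527 -0.141]
150 285 329 zmin 0.3611 xy [ 0.526 -0.142]
152 285 329 zmin 0.3566 xy [ 0.525 -0.14 ]
154 285 328 zmin 0.3532 xy [ 0.523 -0.135]
156 285 305 zmin 0.4082 xy [ 0.601 -0.098]
158 285 305 zmin 0.4012 xy [ 0.599 -0.101]
160 285 304 zmin 0.4005 xy [ 0.604 -0.098]
162 285 303 zmin 0.4003 xy [ 0.609 -0.094]
164 287 303 zmin 0.3902 xy [ 0.605 -0.1  ]
166 292 303 zmin 0.3864 xy [ 0.606 -0.098]
168 293 303 zmin 0.3811 xy [ 0.606 -0.099]
170 293 303 zmin 0.376 xy [ 0.621 -0.112]
172 293 304 zmin 0.3703 xy [ 0.604 -0.098]
174 293 304 zmin 0.3645 xy [ 0.619 -0.112]
176 295 304 zmin 0.3531 xy [ 0.614 -0.116]
178 299 302 zmin 0.3541 xy [ 0.612 -0.105]
```

View pics/s2.png

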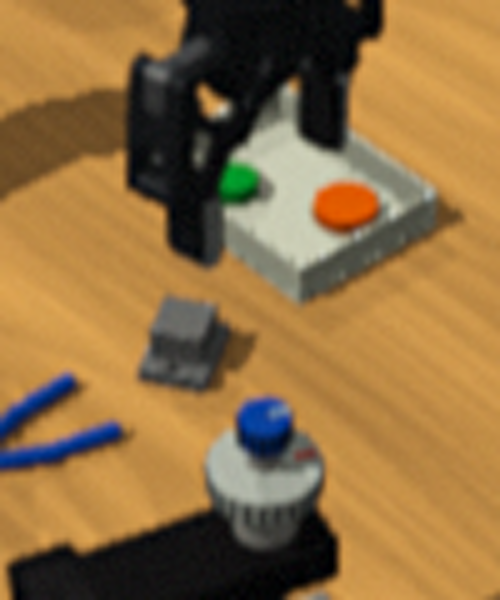

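```bash
python3 -m jog '[[[-0.7,-0.7,0],[0,0,0],0.66],[[-0.7,-0.7,0],[0,0,0],0.66],[[-0.7,-0.7,0],[0,0,0],0.66],[[-0.7,-0.7,0],[0,0,0],0.66],[[-0.7,-0.7,0],[0,0,0],0.66],[[-0.7,-0.7,0],[0,0,0],0.66]]'
cat > look.py <<'E'
from go import *
import sys
def cloud(n,k=3):
    fr=[camera(n) for _ in range(k)];d=np.median(np.stack([f[1] for f in fr]),0)
    c=get_calibration(n);T=np.array(c["world_from_camera"]);yy,xx=np.mgrid[0:480,0:640]
    P=np.stack([(xx-c["cx"])/c["fx"]*d,(yy-c["cy"])/c["fy"]*d,d],-1)@T[:3,:3].T+T[:3,3];P[d==0]=np.nan
    return np.mean([f[0].astype(float) for f in fr],0).astype(np.uint8),P
E
python3 - <<'E'
from look import *
rel([.5645,-.1202,.32],1.82)
p,P=cloud("scene")
print("ring top z",[np.round(np.nanmedian(P[214:219,303:308,2]),4),np.round(np.nanmedian(P[220:223,310:314,2]),4)],"knob",np.round(P[206:209,308:316,2],4))
near=(np.hypot(P[...,0]-.565,P[...,1]+.12)<.09)&(P[...,2]>.25)
for r in range(148,190):
    k=near[r]
    if k.any(): print(r,np.where(k)[0].min(),np.where(k)[0].max(),"zmin",np.round(np.nanmin(P[r][k][:,2]),4),np.round(P[r][k][np.nanargmin(P[r][k][:,2])],3))
cv2.imwrite("pics/s3.png",cv2.resize(p[125:245,260:360,::-1],None,fx=5,fy=5,interpolation=cv2.INTER_CUBIC))
E
```

```text
time_s: 3.15
eef_pos: [0.5636, -0.1224, 0.3201]
eef_rot: [0.0, 0.614, 0.79, -0.0]
wrist_force: [-0.3, 0.3, 0.2]
opening: 0.659
t 3.15 tcp [ 0.5636 -0.1224  0.3201] toolx yaw 1.82 tilt z [-0. -0. -1.] q [-0.419  0.116  1.462 -0.     1.563 -0.669] open 0.659
F [-0.3   0.35  0.18] M [-0.032  0.033  0.003]
shift mm [1.9 1.4 0.1]
turn [-0.0003  0.0003  0.0002]
ring top z [np.float64(0.199), np.float64(0.1993)] knob [[0.2285 0.2291 0.2303 0.2292 0.2298 0.2298 0.2301 0.2275]
 [0.2285 0.2296 0.2298 0.2305 0.2295 0.231  0.2305 0.2301]
 [0.2295 0.2292 0.2304 0.2315 0.2291 0.232  0.2288 0.2302]]
148 287 325 zmin 0.3751 [ 0.537 -0.136  0.375]
149 287 325 zmin 0.371 [ 0.539 -0.14   0.371]
150 287 325 zmin 0.3705 [ 0.539 -0.137  0.371]
151 287 325 zmin 0.3671 [ 0.538 -0.137  0.367]
152 287 325 zmin 0.3648 [ 0.54  -0.138  0.365]
153 288 325 zmin 0.3618 [ 0.54  -0.139  0.362]
154 288 325 zmin 0.3596 [ 0.54  -0.138  0.36 ]
155 288 325 zmin 0.3571 [ 0.54  -0.138  0.357]
156 288 325 zmin 0.354 [ 0.54  -0.139  0.354]
157 289 325 zmin 0.3518 [ 0.54  -0.138  0.352]
158 289 325 zmin 0.3495 [ 0.539 -0.136  
[... 243 characters left out ...]
4 293 307 zmin 0.382 [ 0.593 -0.102  0.382]
165 296 307 zmin 0.3786 [ 0.592 -0.103  0.379]
166 297 307 zmin 0.3755 [ 0.607 -0.117  0.375]
167 297 307 zmin 0.3717 [ 0.606 -0.118  0.372]
168 297 307 zmin 0.3696 [ 0.607 -0.118  0.37 ]
169 297 308 zmin 0.3674 [ 0.592 -0.104  0.367]
170 297 308 zmin 0.3641 [ 0.59  -0.103  0.364]
171 297 308 zmin 0.3604 [ 0.606 -0.119  0.36 ]
172 298 308 zmin 0.3589 [ 0.59  -0.103  0.359]
173 298 308 zmin 0.356 [ 0.589 -0.104  0.356]
174 298 308 zmin 0.3531 [ 0.605 -0.117  0.353]
175 299 308 zmin 0.3461 [ 0.6   -0.12   0.346]
176 301 307 zmin 0.3455 [ 0.599 -0.116  0.345]
177 303 306 zmin 0.3456 [ 0.598 -0.11   0.346]
178 305 305 zmin 0.3458 [ 0.597 -0.105  0.346]
```

View pics/s3.png

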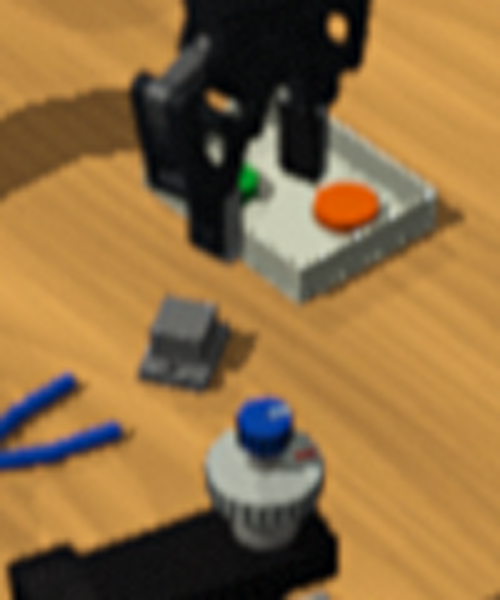

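```bash
python3 -m jog '[[[1,1,40],[0,0,0],1],[[1,1,75],[0,0,0],1],[[1,1,90],[0,0,0],1],[[1,1,90],[0,0,0],1],[[1,1,90],[0,0,0],1],[[1,1,90],[0,0,0],1]]'
python3 - <<'E'
from look import *
rel([.5645,-.1202,.23],1.82)
p,P=cloud("scene")
cv2.imwrite("pics/s4.png",cv2.resize(p[150:250,260:360,::-1],None,fx=6,fy=6,interpolation=cv2.INTER_CUBIC))
near=(np.hypot(P[...,0]-.565,P[...,1]+.12)<.09)&(np.hypot(P[...,0]-.565,P[...,1]+.12)>.032)&(P[...,2]>.2)
for r in range(180,225):
    k=near[r]
    if k.any(): print(r,np.where(k)[0].min(),np.where(k)[0].max(),np.round(P[r][k][np.nanargmin(P[r][k][:,2])],3))
E
```

```text
time_s: 3.8
eef_pos: [0.5654, -0.1214, 0.2319]
eef_rot: [0.001, 0.613, 0.79, 0.0]
wrist_force: [0.1, -0.6, 0.4]
opening: 1.003
t 3.8 tcp [ 0.5654 -0.1214  0.2319] toolx yaw 1.821 tilt z [ 0.002 -0.001 -1.   ] q [-0.416  0.169  1.578 -0.     1.392 -0.666] open 1.003
F [ 0.07 -0.57  0.36] M [-0.055  0.016  0.004]
shift mm [ 1.4 -0.6  1.9]
turn [0.0017 0.0019 0.0006]
180 287 328 [ 0.526 -0.141  0.277]
181 287 327 [ 0.526 -0.137  0.277]
182 287 327 [ 0.527 -0.14   0.272]
183 287 327 [ 0.527 -0.139  0.27 ]
184 287 327 [ 0.527 -0.137  0.268]
185 287 327 [ 0.526 -0.134  0.266]
186 287 326 [ 0.524 -0.129  0.266]
187 287 309 [ 0.594 -0.096  0.326]
188 287 308 [ 0.597 -0.095  0.325]
189 287 306 [ 0.598 -0.101  0.318]
190 287 305 [ 0.602 -0.1    0.319]
191 287 305 [ 0.62  -0.118  0.315]
192 287 305 [ 0.602 -0.099  0.315]
193 287 304 [ 0.606 -0.098  0.315]
194 287 304 [ 0.606 -0.098  0.312]
195 287 303 [ 0.612 -0.095  0.315]
196 287 303 [ 0.611 -0.095  0.311]
197 288 304 [ 0.605 -0.1    0.301]
198 290 304 [ 0.605 -0.099  0.299]
199 292 304 [ 0.605 -0.1    0.296]
200 294 304 [ 0.606 -0.099  0.293]
201 294 304 [ 0.605 -0.1    0.289]
202 294 304 [ 0.621 -0.114  0.287]
203 294 304 [ 0.606 -0.099  0.285]
204 294 304 [ 0.607 -0.098  0.283]
205 294 304 [ 0.606 -0.099  0.279]
206 295 304 [ 0.606 -0.099  0.276]
207 296 304 [ 0.606 -0.099  0.273]
208 298 304 [ 0.606 -0.099  0.27 ]
209 300 303 [ 0.608 -0.1    0.268]
```

View pics/s4.png

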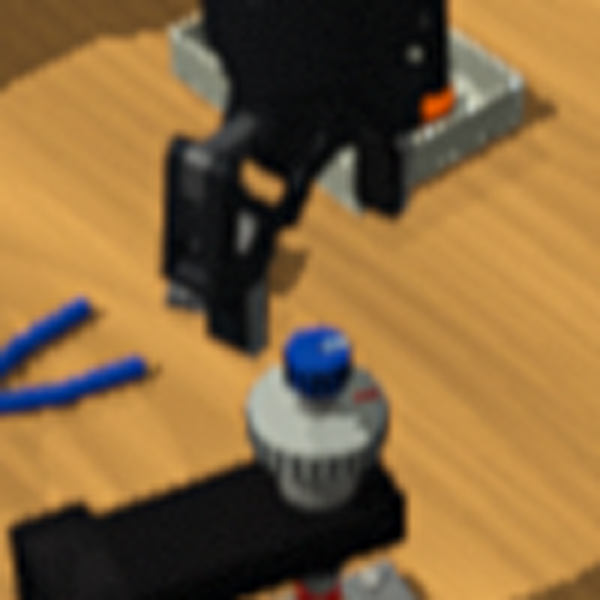

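Run:
```python
from look import *
p,P=cloud("scene",1)
for r in range(150,190,2): print(r,[f"{P[r,q,2]*1e3:.0f}" for q in range(284,336,3)])
print(np.round(P[160:176:3,310],3).tolist())
```

```text
150 ['-2', '-1', '-0', '399', '410', '416', '417', '419', '422', '422', '420', '422', '418', '416', '412', '402', '359', '-2']
152 ['-6', '2', '0', '393', '404', '411', '412', '414', '417', '416', '418', '415', '414', '410', '406', '395', '355', '-3']
154 ['-1', '-3', '31', '26', '400', '406', '408', '411', '411', '411', '411', '409', '409', '404', '402', '393', '349', '-4']
156 ['-1', '-1', '24', '18', '395', '399', '402', '404', '407', '406', '407', '405', '405', '400', '398', '386', '344', '27']
158 ['-2', '5', '27', '11', '390', '395', '400', '398', '400', '403', '402', '400', '400', '395', '393', 'nan', '340', '21']
160 ['2', '-2', '18', '24', '382', '389', '392', '395', '398', '398', '398', '395', '395', '392', '385', '322', '333', '15']
162 ['3', '-1', '5', '17', '26', '385', '388', '390', '391', '391', '392', '392', '389', '386', '319', '321', '328', '7']
164 ['-1', '2', '-0', '8', '20', '380', '385', '383', '387', '389', '387', '385', '382', '357', '317', '320', '323', '4']
166 ['2', '-7', '-1', '1', '11', '375', '380', '381', '376', '369', '361', '354', '355', '351', '338',
[... 795 characters left out ...]
, '364', '-2', '2', '343', '338', '10', '16', '282', '285', '289', '1', '-2', '3']
182 ['4', '352', '356', '359', '361', '355', '-2', '-3', '338', '334', '-1', '10', '274', '278', '282', '1', '3', '1']
184 ['2', '348', '351', '353', '357', '351', '332', '335', '337', '-2', '-0', '-0', '270', '272', '277', '1', '-2', '-4']
186 ['-1', '343', '345', '348', '352', '347', '330', '333', '331', '-1', '-1', '1', '0', '265', '270', '2', '1', '3']
188 ['-3', '337', '340', '343', '348', '339', '328', '330', '325', '-2', '2', '-1', '-1', '5', '3', '0', '2', '-3']
[[0.593, -0.093, 0.397], [0.592, -0.094, 0.389], [0.583, -0.105, 0.37], [0.583, -0.105, 0.362], [0.584, -0.104, 0.355], [0.586, -0.102, 0.35]]
```

```bash
python3 -m jog '[[[0.7,0,15],[0,0,0],1],[[0.7,0,30],[0,0,0],1],[[0.7,0,45],[0,0,0],1],[[0.7,0,45],[0,0,0],1],[[0.7,0,45],[0,0,0],1]]'
python3 - <<'E'
from look import *
rel([.5645,-.1202,.150],1.82)
p,P=cloud("scene",1)
cv2.imwrite("pics/s5.png",cv2.resize(p[160:260,260:360,::-1],None,fx=6,fy=6,interpolation=cv2.INTER_CUBIC))
E
```

```text
time_s: 4.42
eef_pos: [0.565, -0.1207, 0.187]
eef_rot: [0.001, 0.614, 0.79, 0.0]
wrist_force: [-0.7, -0.2, 0.9]
opening: 0.997
t 4.42 tcp [ 0.565  -0.1207  0.187 ] toolx yaw 1.821 tilt z [ 0.002 -0.001 -1.   ] q [-0.416  0.208  1.626 -0.     1.306 -0.665] open 0.997
F [-0.74 -0.23  0.88] M [-0.033 -0.051  0.004]
shift mm [ 0.7 -0.4 37. ]
turn [0.0014 0.0017 0.0006]
```

View pics/s5.png

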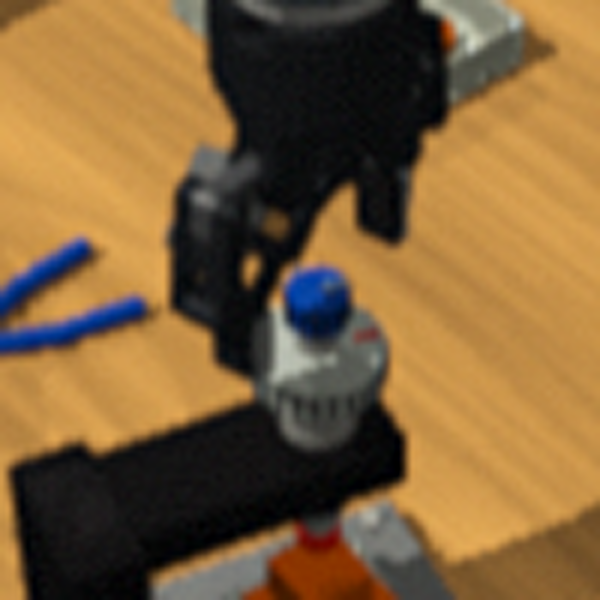

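The tips (crop ~(235,370), at roughly z 0.22) are still above the ring, about 33 mm higher than the reported TCP would suggest. I'll trust the image and go down a further 36 mm.

```bash
python3 -m jog '[[[0.5,0,12],[0,0,0],1],[[0.5,0,24],[0,0,0],1],[[0.5,0,36],[0,0,0],1],[[0.5,0,36],[0,0,0],1],[[0.5,0,36],[0,0,0],1]]'
python3 - <<'E'
from look import *
rel([.5645,-.1202,.150],1.82)
p,P=cloud("scene",1)
cv2.imwrite("pics/s6.png",cv2.resize(p[160:260,260:360,::-1],None,fx=6,fy=6,interpolation=cv2.INTER_CUBIC))
near=(np.hypot(P[...,0]-.565,P[...,1]+.12)<.09)&(np.hypot(P[...,0]-.565,P[...,1]+.12)>.034)&(P[...,2]>.165)
for r in range(205,240,2):
    k=near[r]
    if k.any(): print(r,np.where(k)[0].min(),np.where(k)[0].max(),np.round(P[r][k][np.nanargmin(P[r][k][:,2])],3))
E
```

```text
time_s: 4.88
eef_pos: [0.5647, -0.1202, 0.1504]
eef_rot: [0.001, 0.614, 0.79, -0.0]
wrist_force: [0.4, -0.2, 0.5]
opening: 1.002
t 4.88 tcp [ 0.5647 -0.1202  0.1504] toolx yaw 1.821 tilt z [ 0.001 -0.001 -1.   ] q [-0.415  0.246  1.658 -0.     1.237 -0.665] open 1.002
F [ 0.38 -0.17  0.48] M [ 0.007 -0.058 -0.036]
shift mm [ 0.  -0.2  0.4]
turn [0.0005 0.001  0.0006]
205 290 327 [ 0.524 -0.136  0.2  ]
207 290 327 [ 0.527 -0.139  0.193]
209 290 327 [ 0.527 -0.139  0.187]
211 290 327 [ 0.525 -0.131  0.184]
213 289 311 [ 0.59  -0.095  0.247]
215 289 310 [ 0.594 -0.093  0.245]
217 289 307 [ 0.599 -0.098  0.238]
219 289 306 [ 0.621 -0.118  0.231]
221 289 305 [ 0.607 -0.096  0.233]
223 289 304 [ 0.613 -0.095  0.231]
225 291 305 [ 0.605 -0.099  0.216]
227 295 305 [ 0.605 -0.098  0.21 ]
229 296 305 [ 0.621 -0.112  0.203]
231 296 305 [ 0.618 -0.109  0.196]
233 298 305 [ 0.607 -0.097  0.192]
235 302 304 [ 0.611 -0.099  0.187]
```

View pics/s6.png

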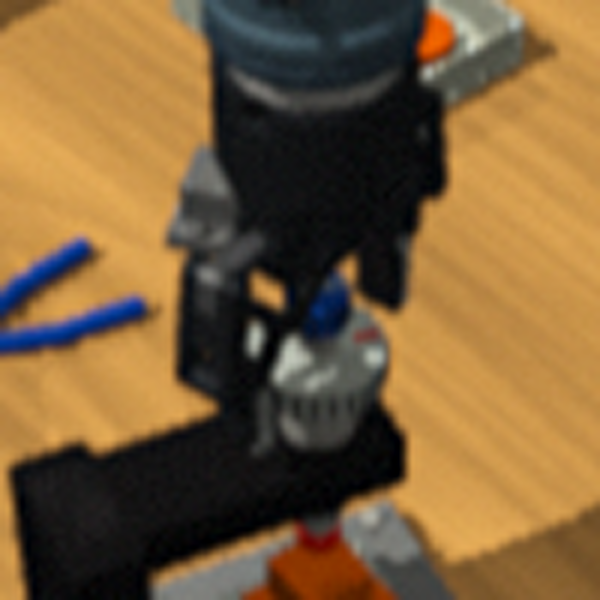

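```bash
python3 -m jog '[[[0,0,5],[0,0,0],1],[[0,0,5],[0,0,0],0.75],[[0,0,5],[0,0,0],0.6],[[0,0,5],[0,0,0],0.3],[[0,0,5],[0,0,0],0.3],[[0,0,5],[0,0,0],0.3],[[0,0,5],[0,0,0],0.3]]'
python3 -c "
from go import *
rel([.5645,-.1202,.145],1.82)"
```

```text
time_s: 5.52
eef_pos: [0.5651, -0.1206, 0.1469]
eef_rot: [0.001, 0.613, 0.79, -0.0]
wrist_force: [-3.3, -0.2, 5.4]
opening: 0.638
t 5.52 tcp [ 0.5651 -0.1206  0.1469] toolx yaw 1.821 tilt z [ 0.002 -0.002 -1.   ] q [-4.150e-01  2.500e-01  1.661e+00 -1.000e-03  1.229e+00 -6.650e-01] open 0.638
F [-3.26 -0.24  5.37] M [-0.052  0.882  0.007]
shift mm [ 0.5 -0.5  1.9]
turn [0.0014 0.0023 0.0007]
```

```bash
python3 -m jog '[[[0,0,0],[0,0,0.05],0.3],[[0,0,0],[0,0,0.1],0.3],[[0,0,0],[0,0,0.15],0.3],[[0,0,0],[0,0,0.2],0.3],[[0,0,0],[0,0,0.25],0.3]]'
python3 -c "
from go import *
rel([.5645,-.1202,.145],1.82)"
python3 -m jog '[[[0,0,0],[0,0,0.07],0.3],[[0,0,0],[0,0,0.14],0.3],[[0,0,0],[0,0,0.21],0.3],[[0,0,0],[0,0,0.28],0.3],[[0,0,0],[0,0,0.35],0.3],[[0,0,0],[0,0,0.35],0.3]]'
python3 - <<'E'
from look import *
rel([.5645,-.1202,.145],1.82)
p,P=cloud("scene",1)
cv2.imwrite("pics/s7.png",cv2.resize(p[160:260,260:360,::-1],None,fx=6,fy=6,interpolation=cv2.INTER_CUBIC))
E
```

```text
time_s: 5.93
eef_pos: [0.5648, -0.1207, 0.1469]
eef_rot: [0.001, 0.708, 0.707, -0.0]
wrist_force: [-2.8, -0.2, 2.8]
opening: 0.639
t 5.93 tcp [ 0.5648 -0.1207  0.1469] toolx yaw 1.569 tilt z [ 0.001 -0.002 -1.   ] q [-0.415  0.25   1.661 -0.002  1.229 -0.413] open 0.639
F [-2.75 -0.22  2.82] M [-0.059  0.658  0.466]
shift mm [ 0.5 -0.3  1.9]
turn [ 0.0009  0.0023 -0.2508]
time_s: 6.43
eef_pos: [0.5644, -0.1205, 0.1469]
eef_rot: [0.001, 0.821, 0.571, -0.0]
wrist_force: [-4.0, -1.0, 3.1]
opening: 0.634
t 6.43 tcp [ 0.5644 -0.1205  0.1469] toolx yaw 1.217 tilt z [ 0.    -0.002 -1.   ] q [-0.415  0.249  1.661 -0.002  1.23  -0.06 ] open 0.634
F [-4.01 -1.03  3.1 ] M [ 0.034  0.758 -0.598]
shift mm [ 0.4 -0.   1.9]
turn [ 4.000e-04  2.000e-03 -6.035e-01]
```

View pics/s7.png

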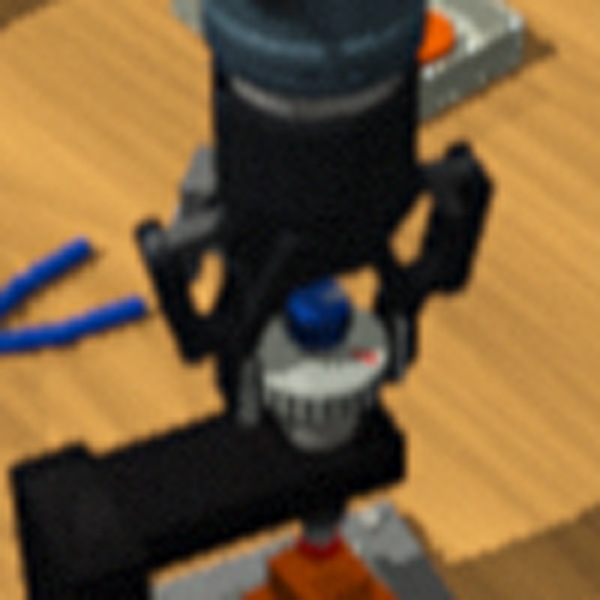

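```bash
cat > gap.py <<'E'
from look import *
def gap(k=4):
    p,P=cloud("scene",k)
    print("bracket top",round(float(np.nanmedian(P[256:258,310:316,2]))*1e3,1))
    for r in range(246,262): print(r,*["%5.1f"%(P[r,q,2]*1e3) for q in range(308,319)],"|",p[r,313])
    return p,P
E
python3 -m jog '[[[0,0,0],[0,0,0.07],0.3],[[0,0,0],[0,0,0.14],0.3],[[0,0,0],[0,0,0.21],0.3],[[0,0,0],[0,0,0.28],0.3],[[0,0,0],[0,0,0.35],0.3],[[0,0,0],[0,0,0.35],0.3]]'
python3 - <<'E'
from gap import *
rel([.5645,-.1202,.145],1.82)
gap()
E
```

```text
time_s: 6.98
eef_pos: [0.564, -0.1203, 0.1469]
eef_rot: [0.001, 0.907, 0.421, -0.0]
wrist_force: [-4.2, 0.8, 3.7]
opening: 0.64
t 6.98 tcp [ 0.564  -0.1203  0.1469] toolx yaw 0.869 tilt z [-0.    -0.001 -1.   ] q [-4.150e-01  2.490e-01  1.661e+00 -1.000e-03  1.231e+00  2.870e-01] open 0.64
F [-4.2   0.77  3.66] M [ 0.197  0.85  -0.588]
shift mm [0.4 0.3 1.9]
turn [-1.00e-04  1.40e-03 -9.51e-01]
bracket top 64.8
246 133.4 130.7 132.5 130.6 127.0 111.2 110.2 108.4 106.6 104.4  13.1 | [16 16 16]
247 130.7 129.2 105.6 106.1 107.7 106.9 106.4 104.8 102.8  99.8  15.2 | [19 19 19]
248   0.1 100.0 101.3 103.9 103.5 103.0 100.7 101.0  99.5  14.4  16.0 | [28 29 27]
249  -0.1  15.6  90.3  99.7  99.3  99.7  98.1  89.6  17.9  14.8  13.8 | [46 49 47]
250  16.7  17.1  84.2  88.3  88.9  88.6  89.2  87.7  79.0  15.1  14.4 | [62 59 55]
251  64.4  78.2  77.9  84.1  84.0  87.0  86.2  82.2  77.8  64.2  15.1 | [85 46 42]
252  65.4  72.7  78.8  77.2  77.6  78.0  78.9  78.4  78.7  64.2  64.6 | [103  17  14]
253  66.7  65.0  77.6  79.8  79.2  78.1  76.9  79.0  75.8  65.6  64.9 | [102   9   0]
254  65.0  64.0  65.6  76.0  76.7  76.4  77.1  66.4  65.0  65.2  64.6 | [104  31   0]
255  64.4  65.0  63.9  67.4  66.3  66.7  64.7  65.2  66.7  64.2  64.5 | [117  44   0]
256  67.0  65.7  66.5  63.7  66.2  65.7  65.7  64.1  66.5  65.1  66.9 | [120  45   0]
257  65.6  63.6  63.5  64.8  64.8  66.8  63.6  64.2  66.8  64.2  64.1 | [120  46   0]
258  63.7  64.9  66.0  64.9  65.1  65.6  64.9  66.3  65.9  65.0  64.0 | [124  46   0]
259  59.7  64.5  64.9  65.7  65.2  63.7  66.5  64.0  64.0  62.1  60.1 | [128  49   0]
260  56.5  61.9  64.3  63.8  65.5  67.2  63.5  61.2  60.5  58.8  55.1 | [116  44   0]
261  54.4  56.6  61.1  64.4  65.6  61.2  60.1  56.9  56.3  52.7  53.0 | [100  38   0]
```

```bash
python3 -m jog '[[[0,0,0],[0,0,0.07],0.3],[[0,0,0],[0,0,0.14],0.3],[[0,0,0],[0,0,0.21],0.3],[[0,0,0],[0,0,0.25],0.3]]'
python3 - <<'E'
from gap import *
rel([.5645,-.1202,.145],1.82)
gap()
E
```

```text
time_s: 7.52
eef_pos: [0.5639, -0.1201, 0.1469]
eef_rot: [0.0, 0.952, 0.307, -0.001]
wrist_force: [-4.4, 1.2, 4.3]
opening: 0.642
t 7.52 tcp [ 0.5639 -0.1201  0.1469] toolx yaw 0.623 tilt z [-0.001 -0.001 -1.   ] q [-4.150e-01  2.490e-01  1.662e+00 -1.000e-03  1.231e+00  5.330e-01] open 0.642
F [-4.38  1.19  4.27] M [0.227 0.786 0.44 ]
shift mm [0.5 0.4 1.9]
turn [-5.0000e-04  1.1000e-03 -1.1968e+00]
bracket top 65.1
246 133.4 134.0 130.7 132.0 128.2 111.9 109.9 109.3 106.2 103.1  14.8 | [16 17 17]
247 131.3 128.9 106.1 105.6 107.9 107.9 106.9 106.3 103.6  99.9  14.2 | [19 19 19]
248   0.5  98.8  99.3 104.9 103.5 102.6 102.7 101.7  99.6  96.7  15.3 | [22 23 23]
249   0.1  15.1  96.6  97.4  98.9  99.3 100.4  97.6  14.9  14.5  14.4 | [33 36 34]
250  14.3  16.0  83.9  89.8  89.6  87.5  88.3  87.1  73.9  14.8  15.8 | [50 53 50]
251  66.0  77.0  83.3  83.7  86.0  85.2  84.1  82.7  77.9  64.7  15.9 | [67 56 52]
252  65.2  73.8  76.0  80.5  83.0  79.9  81.4  75.8  76.0  65.2  65.9 | [94 39 36]
253  65.4  65.2  75.9  76.3  76.3  75.8  74.6  76.5  73.1  64.4  64.7 | [107  14  13]
254  63.5  66.1  73.4  74.9  75.5  76.5  75.6  73.1  65.7  64.7  66.3 | [102  15   0]
255  65.6  65.2  65.3  64.0  71.2  71.4  71.2  65.6  66.1  64.0  64.8 | [110  34   0]
256  65.1  64.6  67.1  64.2  65.8  65.3  64.7  65.3  67.2  65.5  66.3 | [119  44   0]
257  64.9  64.4  66.3  63.9  65.1  65.1  63.9  63.4  66.5  64.6  66.1 | [122  46   0]
258  64.8  64.5  65.9  64.2  66.7  67.4  68.1  65.3  65.6  64.3  64.1 | [130  49   0]
259  58.8  67.2  66.1  65.9  64.9  64.4  63.8  65.8  62.1  61.5  60.1 | [136  53   0]
260  55.9  59.7  65.7  64.6  65.7  63.7  64.4  62.1  59.1  59.9  57.1 | [121  44   0]
261  51.1  56.9  63.8  64.0  64.7  62.5  60.6  58.0  57.3  53.1  48.6 | [99 36  0]
```

```bash
python3 -m jog '[[[0,0,0],[0,0,0.05],0.3],[[0,0,0],[0,0,0.1],0.3],[[0,0,0],[0,0,0.13],0.3]]'
python3 - <<'E'
from gap import *
rel([.5645,-.1202,.145],1.82)
p,P=gap()
cv2.imwrite("pics/s8.png",cv2.resize(p[160:270,260:360,::-1],None,fx=5,fy=5,interpolation=cv2.INTER_CUBIC))
E
```

```text
time_s: 7.97
eef_pos: [0.5641, -0.1198, 0.1469]
eef_rot: [0.0, 0.969, 0.247, -0.0]
wrist_force: [-12.7, -3.0, 7.3]
opening: 0.64
t 7.97 tcp [ 0.5641 -0.1198  0.1469] toolx yaw 0.499 tilt z [-0. -0. -1.] q [-0.415  0.249  1.662 -0.     1.231  0.658] open 0.64
F [-12.74  -3.     7.32] M [-0.503  1.762 -0.565]
shift mm [0.2 0.5 1.9]
turn [ 0.0000e+00  4.0000e-04 -1.3214e+00]
bracket top 65.9
246 133.8 132.4 132.3 129.6 127.4 111.1 111.4 109.1 108.1 104.2  14.7 | [19 19 19]
247 130.8 130.2 104.7 106.7 107.1 106.1 106.2 104.9 103.0 100.3  14.5 | [20 20 20]
248   0.6  98.9 101.6 102.8 103.4 102.6 103.4 102.7  99.8  96.0  15.4 | [21 20 21]
249  -0.1  15.7  96.7  99.7 100.0 100.3  98.9  98.7  97.0  16.2  17.0 | [32 32 32]
250  15.9  15.4  84.2  88.3  94.6  94.7  88.4  85.2  74.7  17.8  13.7 | [49 53 49]
251  64.1  76.0  81.8  84.8  86.7  85.8  85.5  83.2  72.4  66.6  15.1 | [64 60 55]
252  64.8  73.7  76.1  81.4  81.9  80.6  79.6  76.0  74.1  64.7  65.4 | [90 44 41]
253  65.4  64.8  75.8  74.7  74.6  76.4  76.0  75.6  75.2  65.5  64.4 | [108  15  12]
254  66.3  61.7  72.5  76.0  75.3  74.1  74.8  71.9  65.7  65.8  64.0 | [104  11   0]
255  66.6  64.4  65.2  70.3  72.1  69.3  72.2  64.6  64.7  64.8  66.6 | [109  32   0]
256  66.8  65.1  66.2  65.2  66.0  66.8  66.5  66.0  65.7  64.5  64.1 | [118  44   0]
257  65.4  66.8  64.9  65.8  65.1  65.4  65.8  66.0  67.5  67.5  66.1 | [122  46   0]
258  62.6  64.1  66.3  63.4  64.0  67.0  66.5  65.8  65.3  64.8  63.2 | [131  49   0]
259  60.0  65.1  64.0  63.2  65.9  65.8  65.5  64.5  63.3  62.0  60.3 | [136  51   0]
260  56.5  60.9  64.8  65.3  65.6  64.8  64.5  61.2  58.9  59.9  55.2 | [122  47   0]
261  53.3  58.3  61.2  64.5  63.1  61.8  61.0  57.2  54.3  54.0  52.3 | [100  37   0]
```

View pics/s8.png

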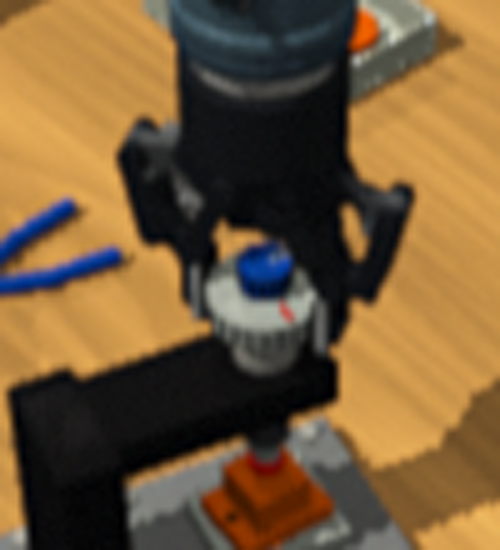

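```bash
python3 -m jog '[[[0,0,0],[0,0,0],1],[[0,0,0],[0,0,0],1],[[0,0,0],[0,0,0],1],[[0,0,0],[0,0,0],1],[[0,0,-30],[0,0,0],1],[[0,0,-60],[0,0,-0.1],1],[[0,0,-75],[0,0,-0.2],1],[[0,0,-75],[0,0,-0.32],1],[[0,0,-75],[0,0,-0.44],1],[[0,0,-75],[0,0,-0.56],0.33],[[0,0,-75],[0,0,-0.68],0.33],[[0,0,-75],[0,0,-0.8],0.33],[[0,0,-75],[0,0,-0.92],0.33],[[0,0,-75],[0,0,-1],0.33],[[0,0,-75],[0,0,-1],0.33],[[0,0,-75],[0,0,-1],0.33]]'
python3 - <<'E'
from gap import *
rel([.5645,-.1202,.182],1.5)
p,P=gap(6)
cv2.imwrite("pics/s9.png",cv2.resize(p[160:270,260:360,::-1],None,fx=5,fy=5,interpolation=cv2.INTER_CUBIC))
near=(np.hypot(P[...,0]-.565,P[...,1]+.12)<.09)&(P[...,2]>.2205)
for r in range(170,225,1):
    k=near[r]
    if k.any(): print(r,np.where(k)[0].min(),np.where(k)[0].max(),np.round(P[r][k][np.nanargmin(P[r][k][:,2])],4))
print("ring",np.nanmedian(P[219:223,304:308,2]),"knob",np.nanmedian(P[211:213,308:316,2]))
E
```

```text
time_s: 9.5
eef_pos: [0.5641, -0.12, 0.2219]
eef_rot: [-0.0, 0.734, 0.68, -0.0]
wrist_force: [0.7, 0.7, 0.3]
opening: 0.327
t 9.5 tcp [ 0.5641 -0.12    0.2219] toolx yaw 1.494 tilt z [-0. -0. -1.] q [-0.415  0.176  1.591 -0.     1.375 -0.339] open 0.327
F [0.72 0.71 0.31] M [ 0.033 -0.015 -0.002]
shift mm [-0.1  0.5 39.9]
turn [-0.0002  0.     -0.0055]
bracket top 65.5
246 134.2 132.0 132.7 129.1 127.8 111.8 110.6 109.1 107.2 104.4  14.9 | [16 16 15]
247 130.4 129.2 105.6 107.6 107.4 107.0 107.6 105.9 102.9  99.2  15.1 | [19 19 20]
248  -0.1  99.2 100.1 102.9 102.7 104.5 103.0 101.9 100.5  96.2  15.4 | [20 21 21]
249   2.1  15.3  96.8 100.3  98.6  98.7  99.1  97.9  96.4  15.6  16.0 | [31 32 31]
250  16.6  13.5  84.2  88.8  95.0  95.4  87.6  87.0  74.7  15.8  14.9 | [48 51 49]
251  64.5  75.3  80.9  84.6  85.6  86.4  85.5  81.7  75.4  66.6  15.0 | [63 58 54]
252  65.8  74.6  75.1  80.9  81.4  82.9  80.5  76.9  75.6  64.3  66.9 | [89 42 39]
253  65.9  64.9  76.5  74.8  76.9  75.6  74.2  75.6  74.8  66.0  66.0 | [106  11  10]
254  64.5  65.6  72.9  74.6  74.7  75.4  75.2  74.4  65.0  66
[... 1492 characters left out ...]
2657]
193 293 324 [ 0.5501 -0.1272  0.261 ]
194 294 324 [ 0.5504 -0.1268  0.2583]
195 295 324 [ 0.55   -0.1274  0.2546]
196 296 324 [ 0.5503 -0.127   0.2519]
197 297 323 [ 0.5507 -0.1265  0.2495]
198 298 323 [ 0.5498 -0.1276  0.245 ]
199 299 322 [ 0.5507 -0.123   0.2457]
200 301 322 [ 0.5506 -0.1196  0.2449]
201 301 322 [ 0.5521 -0.1144  0.2464]
202 301 321 [ 0.5515 -0.1117  0.2448]
203 301 310 [ 0.5916 -0.1273  0.2555]
204 302 310 [ 0.5924 -0.1228  0.2561]
205 302 310 [ 0.5902 -0.1257  0.2495]
206 303 310 [ 0.5901 -0.1223  0.2488]
207 305 310 [ 0.5813 -0.1083  0.2504]
208 306 310 [ 0.5857 -0.1172  0.2435]
209 307 308 [ 0.5859 -0.1135  0.2432]
ring 0.19920270543868573 knob 0.2166813969295746
```

View pics/s9.png

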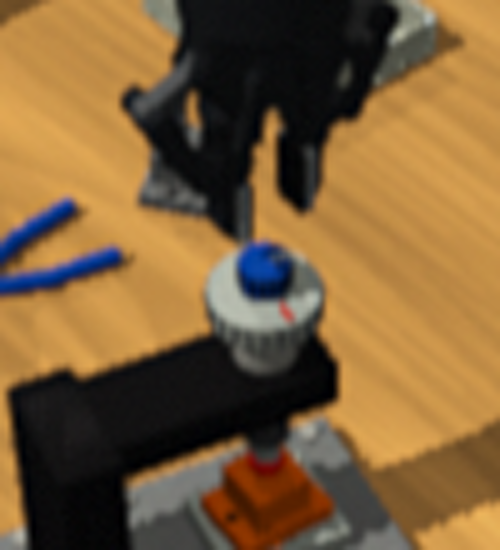

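```bash
python3 -m jog '[[[0,0.3,0],[0,0,0],0.7],[[0,0.3,0],[0,0,0],0.7],[[0,0.3,10],[0,0,0],0.7],[[0,0.3,20],[0,0,0],0.7],[[0,0.3,30],[0,0,0],0.7],[[0,0.3,40],[0,0,0],0.7],[[0,0.3,40],[0,0,0],0.6],[[0,0.3,40],[0,0,0],0.1],[[0,0.3,40],[0,0,0],0.1],[[0,0.3,40],[0,0,0],0.1],[[0,0.3,40],[0,0,0],0.1],[[0,0.3,40],[0,0,0],0.1],[[0,0.3,40],[0,0,0],0.1]]'
python3 - <<'E'
from look import *
rel([.5645,-.1202,.182],1.5)
p,P=cloud("scene",1)
cv2.imwrite("pics/s10.png",cv2.resize(p[170:260,270:350,::-1],None,fx=6,fy=6,interpolation=cv2.INTER_CUBIC))
E
```

```text
time_s: 10.88
eef_pos: [0.5646, -0.1201, 0.1824]
eef_rot: [0.0, 0.733, 0.68, 0.0]
wrist_force: [1.4, 0.7, -0.5]
opening: 0.274
t 10.88 tcp [ 0.5646 -0.1201  0.1824] toolx yaw 1.496 tilt z [ 0.001 -0.    -1.   ] q [-0.415  0.212  1.63   0.     1.299 -0.34 ] open 0.274
F [ 1.38  0.69 -0.48] M [ 0.001 -0.166  0.015]
shift mm [-0.1 -0.1  0.4]
turn [ 0.0006  0.0002 -0.004 ]
```

View pics/s10.png

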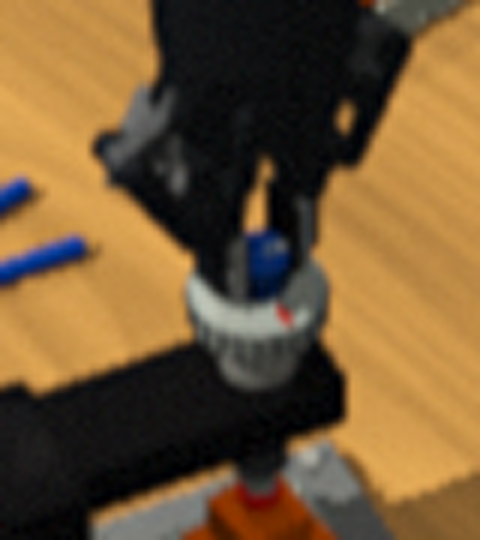

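```bash
python3 -m jog '[[[0,0,0],[0,0,0.05],0.1],[[0,0,0],[0,0,0.1],0.1],[[0,0,0],[0,0,0.15],0.1],[[0,0,0],[0,0,0.2],0.1],[[0,0,0],[0,0,0.25],0.1],[[0,0,0],[0,0,0.3],0.1]]'
python3 -c "
from go import *
rel([.5645,-.1202,.182],1.5)"
python3 -m jog '[[[0,0,0],[0,0,0.05],0.1],[[0,0,0],[0,0,0.1],0.1],[[0,0,0],[0,0,0.15],0.1],[[0,0,0],[0,0,0.2],0.1],[[0,0,0],[0,0,0.25],0.1],[[0,0,0],[0,0,0.3],0.1]]'
python3 -c "
from gap import *
rel([.5645,-.1202,.182],1.5)
gap(3)"
```

```text
time_s: 11.43
eef_pos: [0.5645, -0.1201, 0.1824]
eef_rot: [0.0, 0.827, 0.562, 0.0]
wrist_force: [-0.2, 0.2, -0.6]
opening: 0.273
t 11.43 tcp [ 0.5645 -0.1201  0.1824] toolx yaw 1.194 tilt z [ 0. -0. -1.] q [-0.415  0.212  1.63  -0.     1.299 -0.038] open 0.273
F [-0.24  0.24 -0.56] M [ 0.062 -0.043  0.115]
shift mm [-0.1  0.1  0.4]
turn [ 3.000e-04  2.000e-04 -3.062e-01]
time_s: 11.93
eef_pos: [0.5643, -0.12, 0.1824]
eef_rot: [0.0, 0.902, 0.431, -0.0]
wrist_force: [0.9, 0.6, -1.3]
opening: 0.274
t 11.93 tcp [ 0.5643 -0.12    0.1824] toolx yaw 0.892 tilt z [-0. -0. -1.] q [-0.415  0.212  1.631 -0.     1.299  0.264] open 0.274
F [ 0.85  0.56 -1.3 ] M [0.081 0.044 0.156]
shift mm [-0.   0.3  0.4]
turn [-0.000e+00  2.000e-04 -6.082e-01]
bracket top 65.5
246 133.1 133.0 131.0 131.3 128.4 112.1 112.2 111.2 108.1 105.3  16.1 | [18 17 17]
247 128.5 128.5 103.7 105.3 107.5 108.2 105.7 107.0 102.9 100.3  16.1 | [19 19 19]
248   0.3 100.0  99.7 101.4 103.2 104.4 102.3 100.6 101.1  97.0  14.6 | [22 23 23]
249  -0.6  14.8  96.7  98.8  99.3  99.4 100.1  96.3  96.0  14.1  15.0 | [33 34 32]
250  14.
[... 305 characters left out ...]
 64.0 | [94 32 30]
254  66.7  64.1  75.3  72.2  72.0  72.1  73.0  70.6  70.0  65.0  64.7 | [101   7   6]
255  65.0  63.2  69.1  72.7  73.8  71.9  70.2  67.5  64.7  63.7  65.2 | [99 17  0]
256  63.6  62.6  65.6  64.4  66.6  65.6  63.9  65.2  66.4  64.9  65.5 | [108  35   0]
257  65.3  66.3  67.9  64.0  67.3  65.2  65.8  65.4  65.8  66.4  64.6 | [120  45   0]
258  64.3  65.8  63.0  66.4  65.1  65.7  63.1  67.0  64.4  63.6  63.5 | [129  49   0]
259  61.1  64.8  64.5  65.6  66.4  63.5  66.3  64.1  64.2  61.5  61.2 | [135  52   0]
260  56.8  60.0  65.4  65.1  65.9  66.1  64.4  59.8  58.3  57.2  52.6 | [121  48   0]
261  50.4  55.2  61.2  66.4  64.3  59.9  59.5  57.0  55.5  54.2  53.2 | [99 38  0]
```

```bash
python3 -m jog '[[[0,0,0],[0,0,0.05],0.1],[[0,0,0],[0,0,0.1],0.1],[[0,0,0],[0,0,0.15],0.1],[[0,0,0],[0,0,0.2],0.1],[[0,0,0],[0,0,0.25],0.1]]'
python3 -c "
from go import *
rel([.5645,-.1202,.182],1.5)"
python3 -m jog '[[[0,0,0],[0,0,0.05],0.1],[[0,0,0],[0,0,0.1],0.1],[[0,0,0],[0,0,0.15],0.1]]'
python3 -c "
from go import *
rel([.5645,-.1202,.182],1.5)"
```

```text
time_s: 12.5
eef_pos: [0.5642, -0.1199, 0.1824]
eef_rot: [-0.0, 0.949, 0.317, -0.0]
wrist_force: [-0.3, 0.9, -0.2]
opening: 0.274
t 12.5 tcp [ 0.5642 -0.1199  0.1824] toolx yaw 0.645 tilt z [-0.  0. -1.] q [-0.415  0.212  1.631 -0.     1.3    0.511] open 0.274
F [-0.33  0.94 -0.21] M [0.161 0.024 0.182]
shift mm [0.1 0.5 0.4]
turn [-3.000e-04  1.000e-04 -8.554e-01]
time_s: 12.75
eef_pos: [0.5641, -0.1198, 0.1824]
eef_rot: [-0.0, 0.97, 0.245, -0.0]
wrist_force: [0.3, 0.8, -0.1]
opening: 0.273
t 12.75 tcp [ 0.5641 -0.1198  0.1824] toolx yaw 0.494 tilt z [-0.  0. -1.] q [-0.415  0.211  1.631 -0.     1.3    0.662] open 0.273
F [ 0.32  0.8  -0.14] M [0.089 0.016 0.175]
shift mm [0.1 0.5 0.4]
turn [-5.0000e-04  1.0000e-04 -1.0058e+00]
```

```bash
G='from go import *
o=get_obs();print("M",round(float(o["torque"][2]),3),"q6",round(float(o["q"][5]),3),"F",np.round(o["wrist_force"],1))'
python3 -m jog '[[[0,0,0],[0,0,0.05],0.1],[[0,0,0],[0,0,0.1],0.1]]' >/dev/null; python3 -c "$G"
python3 -m jog '[[[0,0,0],[0,0,0.05],0.1],[[0,0,0],[0,0,0.1],0.1]]'>/dev/null; python3 -c "$G"
python3 -m jog '[[[0,0,0],[0,0,0.05],0.1],[[0,0,0],[0,0,0.1],0.1]]'>/dev/null; python3 -c "$G"
```

```text
M 0.144 q6 0.762 F [ 0.2  0.7 -1.1]
M 0.144 q6 0.863 F [-0.7  1.2 -1. ]
M 0.148 q6 0.963 F [ 0.8 -0.1 -0.7]
```

```bash
G='from go import *
o=get_obs();print("M",round(float(o["torque"][2]),3),"q6",round(float(o["q"][5]),3),"F",np.round(o["wrist_force"],1))'
python3 -m jog '[[[0,0,0],[0,0,0.05],0.1],[[0,0,0],[0,0,0.1],0.1]]' >/dev/null; python3 -c "$G"
python3 -c "
from gap import *
gap(5)"
python3 -m jog '[[[0,0,0],[0,0,0.05],0.1],[[0,0,0],[0,0,0.1],0.1]]'>/dev/null; python3 -c "$G"
```

```text
M 0.174 q6 1.064 F [ 0.9 -0.1 -0.9]
bracket top 65.5
246 135.4 133.1 131.8 129.5 127.6 109.0 110.7 110.6 107.2 104.9  15.4 | [18 17 17]
247 130.3 128.5 105.9 108.1 107.5 108.2 107.3 107.4 102.1  99.6  15.0 | [18 19 19]
248   0.6  98.8 102.1 101.8 102.0 104.0 103.3 101.8 100.8  96.7  14.1 | [21 20 20]
249   2.0  13.5  97.5  98.8 101.7 100.4  98.7  96.9  95.3  16.9  16.0 | [33 33 32]
250  14.9  15.7  83.9  88.3  96.0  96.9  88.3  85.7  65.4  15.0  15.5 | [48 49 46]
251  64.6  64.4  80.9  82.8  85.1  84.5  86.4  83.4  64.2  64.6  15.4 | [57 60 55]
252  65.3  64.9  77.0  83.1  81.1  81.6  80.8  80.4  69.7  66.5  64.7 | [61 60 56]
253  66.0  69.2  70.0  77.3  78.2  78.4  77.0  74.8  70.5  64.6  66.9 | [79 49 45]
254  65.1  66.2  70.2  70.0  70.9  69.8  70.6  71.6  70.9  64.7  64.3 | [96 22 20]
255  64.1  64.9  70.8  68.7  70.5  70.5  70.2  70.7  66.6  63.9  65.1 | [99  9  2]
256  64.4  65.5  65.1  67.3  66.5  67.5  67.8  64.6  66.1  66.0  66.0 | [103  29   0]
257  65.0  66.2  64.7  66.1  63.5  65.4  65.6  63.7  64.4  64.3  65.2 | [120  46   0]
258  64.2  64.0  66.1  65.8  66.0  65.2  65.7  66.0  64.9  66.3  64.1 | [130  49   0]
259  60.1  65.2  64.3  62.9  67.2  63.8  65.8  66.2  64.9  63.2  59.7 | [135  51   0]
260  56.1  61.0  64.3  66.7  65.2  64.7  64.0  61.4  59.9  59.2  54.9 | [120  45   0]
261  53.5  57.6  61.6  65.4  63.8  60.7  60.8  57.3  57.4  54.2  51.2 | [99 38  0]
M 0.191 q6 1.162 F [ 0.1  0.2 -1.1]
```

```bash
G='from go import *
o=get_obs();print("M",round(float(o["torque"][2]),3),"q6",round(float(o["q"][5]),3),"F",np.round(o["wrist_force"],1))'
for i in 1; do python3 -m jog '[[[0,0,0],[0,0,0.05],0.1],[[0,0,0],[0,0,0.1],0.1]]' >/dev/null; python3 -c "$G"; done
python3 -m jog '[[[0,0,0],[0,0,0.05],0.1],[[0,0,0],[0,0,0.1],0.1]]'>/dev/null; python3 -c "$G"
python3 -m jog '[[[0,0,0],[0,0,0.05],0.1],[[0,0,0],[0,0,0.1],0.1]]'>/dev/null; python3 -c "$G"
```

```text
M 0.228 q6 1.262 F [ 0.1  0.5 -1.2]
M 0.221 q6 1.363 F [ 0.2 -0.  -1.7]
M 0.268 q6 1.463 F [ 0.9  0.7 -1. ]
```

```bash
G='from go import *
o=get_obs();print("M",round(float(o["torque"][2]),3),"q6",round(float(o["q"][5]),3),"F",np.round(o["wrist_force"],1))'
python3 -m jog '[[[0,0,0],[0,0,0.05],0.1],[[0,0,0],[0,0,0.09],0.1]]' >/dev/null; python3 -c "$G"
python3 - <<'E'
from look import *
p,P=cloud("scene",3)
cv2.imwrite("pics/s11.png",cv2.resize(p[170:280,260:350,::-1],None,fx=5,fy=5,interpolation=cv2.INTER_CUBIC))
for r in range(252,258): print(r,*["%5.1f"%(P[r,q,2]*1e3) for q in range(308,319)])
E
```

```text
M 0.246 q6 1.554 F [ 0.3  0.2 -0.5]
252  65.9  64.7  76.2  79.7  82.0  83.6  80.3  79.8  69.2  65.1  69.7
253  64.5  71.0  73.1  78.1  76.7  76.1  78.2  76.2  71.0  65.0  66.4
254  65.2  66.6  71.0  72.9  74.5  75.0  74.7  68.3  69.5  67.9  65.4
255  66.2  65.4  69.9  69.8  69.0  71.8  71.9  68.3  66.0  64.1  65.1
256  64.0  64.1  65.8  68.1  69.2  69.1  66.0  65.1  66.2  63.8  65.9
257  62.9  63.4  64.5  65.3  62.2  63.7  66.8  64.6  65.5  65.4  65.6
```

View pics/s11.png

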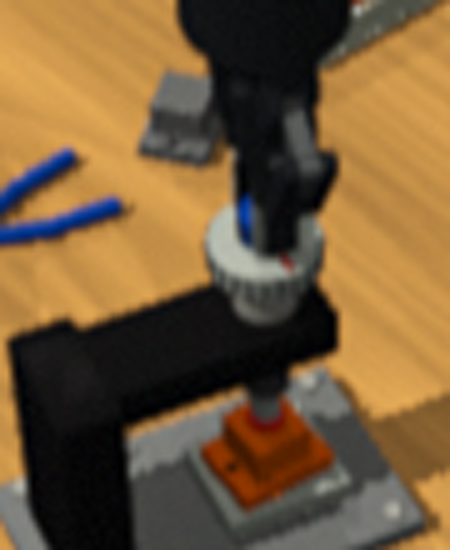

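```bash
G='from go import *
o=get_obs();print("M",round(float(o["torque"][2]),3),"q6",round(float(o["q"][5]),3),"F",np.round(o["wrist_force"],1))'
python3 -m jog '[[[0,0,0],[0,0,0.03],0.1],[[0,0,0],[0,0,0.06],0.1]]' >/dev/null; python3 -c "$G"
```

```text
M 0.302 q6 1.61 F [ 0.4  0.  -0.8]
```

```bash
python3 -m jog '[[[0,0,0],[0,0,0],0.4],[[0,0,0],[0,0,0],0.7],[[0,0,0],[0,0,0],0.8],[[0,0,0],[0,0,0],0.8],[[0,0,-20],[0,0,0],0.8],[[0,0,-50],[0,0,0],0.8],[[0,0,-90],[0,0,0],0.8],[[0,0,-120],[0,0,0],0.8],[[0,0,-130],[0,0,0],0.8],[[0,0,-130],[0,0,0],0.8],[[0,0,-130],[0,0,0],0.8]]'
python3 - <<'E'
from look import *
rel([.5645,-.1202,.182],1.5)
p,P=cloud("scene",4)
cv2.imwrite("pics/s12.png",cv2.resize(p[170:280,250:350,::-1],None,fx=5,fy=5,interpolation=cv2.INTER_CUBIC));cv2.imwrite("pics/s12f.png",p[...,::-1])
print("knob",np.nanmedian(P[211:213,308:316,2]))
for r in range(251,258): print(r,*["%5.1f"%(P[r,q,2]*1e3) for q in range(308,319)])
E
```

```text
time_s: 15.73
eef_pos: [0.5641, -0.1192, 0.3121]
eef_rot: [-0.0, 0.974, -0.224, -0.0]
wrist_force: [0.0, 1.1, -0.3]
opening: 0.803
t 15.73 tcp [ 0.5641 -0.1192  0.3121] toolx yaw -0.453 tilt z [-0.  0. -1.] q [-0.414  0.119  1.474  0.     1.548  1.609] open 0.803
F [ 0.03  1.09 -0.27] M [ 0.11  -0.005 -0.028]
shift mm [  0.8   0.7 130.1]
turn [-6.0000e-04  0.0000e+00 -1.9528e+00]
knob 0.21737427243502128
251  64.9  65.1  81.8  85.9  87.0  85.4  83.7  83.2  64.7  64.4  15.7
252  65.3  63.7  76.4  79.5  81.5  82.5  80.8  79.5  71.4  66.9  64.2
253  66.5  69.8  73.2  76.6  78.5  78.1  75.6  75.0  70.6  64.9  65.0
254  64.3  66.3  70.0  71.6  74.8  76.0  74.8  70.2  70.3  64.5  64.3
255  64.4  65.8  69.0  70.1  70.7  70.0  69.3  70.6  67.9  66.0  65.1
256  65.6  65.9  65.1  67.5  68.8  67.4  66.7  64.2  66.6  65.8  65.1
257  64.3  66.9  65.0  65.9  65.9  64.4  65.2  65.5  64.8  65.1  65.1
```

View pics/s12.png

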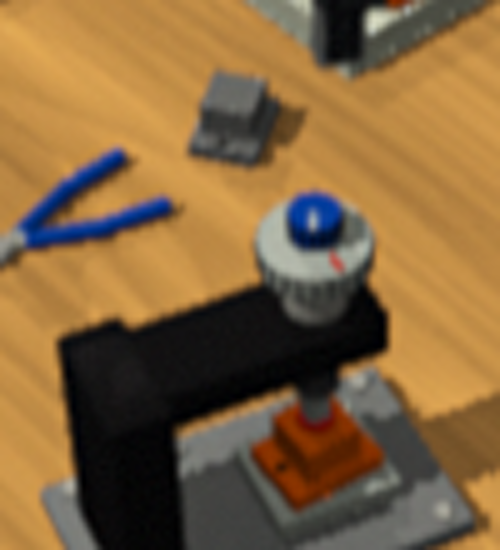

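View pics/s12f.png

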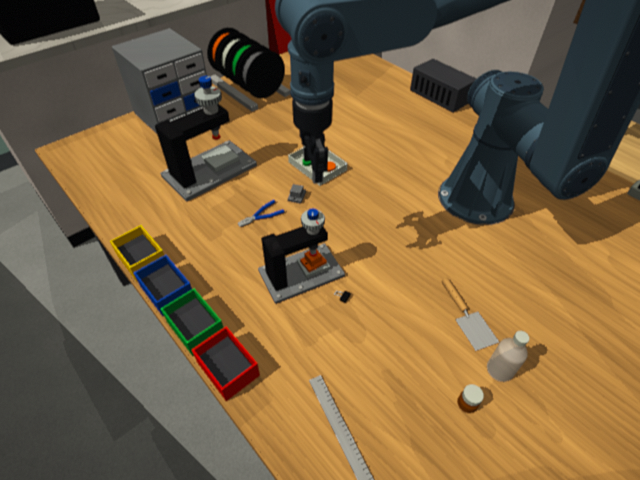

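The knob's mark has moved from upper right to facing the camera (crop (313,215)), about the 1.95 rad I turned. The pad sits on the bracket, the bracket hasn't moved and the gripper is clear.

```bash
python3 -c "
from bench import *
print(hand_in())"
```

```text
the job is handed in; nothing more can be done
None
```

The bracket is clamped under the small press. My estimate is about 30 N (27–31 N), from torque readings rather than a direct measurement. The job was handed in at about 16 s of the 69 s allowed.

**What I did**
- **Press:** I used the small press with the orange bracket. Its base measured about 200 x 116 mm against the 200 x 120 mm given.
- **Ring:** I turned it clockwise about 1.25 rad, until the pad was about 5 mm above the bracket by depth image. The last 0.13 rad moved the pad only about 0.5 mm or less and the side force rose to about 13 N. I take that as the ring's end stop, so the gap could not go much smaller.
- **Knob:** I turned it clockwise about 1.95 rad. Contact came after about 1.3 rad. Torque rose from about 0.16 N m turning freely to between 0.25 and 0.30 N m. I then opened the gripper and moved it clear.

**Last checks**
- The depth image shows the pad's top face about 5 mm above the bracket top, which is the pad's thickness, so the pad is resting on it.
- The bracket was in its place, and the knob and ring stayed as left. The bystanders in view looked undisturbed, judged by eye only.

**What disagreed**
- **Torque readings:** they scatter by about ±0.02 N m, and one reading near the end (0.246) was lower than the one before it (0.268). The 27–31 N combines those readings with the turn angle past contact.
- **Reported tool height:** the fingertips appeared 20–33 mm higher than the reported tool point implied, so I set the grip heights from the images.

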